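# Scoop drainage stones into the middle-sized pot

## Robot

A 6-joint arm with a two-finger parallel gripper is mounted at the origin on the work surface. World frame = base frame: x ahead of the robot, y to its left, z up, the work surface at z = 0. Lengths are in m, angles in rad, forces in N, time in s.
With the tool pointing down it reaches from about 0.3 to 0.775 m from the base axis. Payload 14.6 kg.
Tool frame: the origin (TCP) lies midway between the tips of the shut fingers; the grasp point (between the pads) lies 19 mm behind it (tcp_to_grasp is the distance from the TCP to the grasp point, in m); z points along the fingers, y is the line along which they close (so a half turn about z gives the same grasp; the last joint's range is limited). The gripper opens to 94 mm and grips with 3 to 60 N. Pads are 16 mm wide; open, the fingers measure 119 mm over their backs; the gripper's body (75 mm by 177 mm) begins 78 mm behind the grasp point.
Start: joints at [1.25, 0.3, 1.521, -0, 1.321, -0.067], TCP at [0.138, 0.532, 0.183] pointing down, gripper open.
Joint ranges: [-3.03, 3.03], [-0.79, 2.21], [0.23, 2.52], [-1.04, 4.18], [0, 3.07], [-2.55, 2.55]. Speed limits (rad/s): [2.22, 2.22, 2.57, 3.14, 3.14, 3.14].

## Interface

Orientations are given as [roll, pitch, yaw] about the fixed x, y, z axes, in that order (R = Rz(yaw) Ry(pitch) Rx(roll)).
In Python, from station import * gives the robot as it stands.
- The arm moves only by the tool send_rows, never from a script. Its argument "motion" is a list of rows, each a list of 3 entries, a list of its own where there are three numbers: the shift along the tool's x, y, z in units of 0.03 m (1.0 is 0.03 m), then the turn, a rotation vector about the tool's x, y, z in units of 0.12 rad (1.0 is 0.12 rad), then the opening, from -1 (shut) to 1 (fully open). In form: [[[x, y, z], [rx, ry, rz], grip], ...]. A call has 1 to 12 rows; each row shifts and turns the commanded pose from where the row before left it, along the tool's axes as they then stand; what a row does not reach is not made up. A row lasts 1/10 s, in which the tool goes at most 50 mm and 8.59 degrees, less where a joint would pass 70% of its speed; a pose out of reach is approached as far as the arm can. A call with a number of a shift or a turn outside -1 to 1 is refused whole. A call with a gripper value outside its range is refused whole. The fingers move at their own pace and stop on an object; "squeeze" is the grip in N (left out, the last holds). Time passes only in rows, so rows that do not move let the fingers close. It gives the time, the measured TCP pose, the force, the opening and the grip force at its end, in the units of the state.
- get_obs(): the state, without advancing time (a new reading comes with each control period).
- camera(name): name is "scene" or "top" or "wrist"; returns a dict with "pixels" (420x560x3 uint8, red, green, blue), "depth" (420x560 float32, m along the optical axis (not along the pixel's ray), 0 where there is no reading), "fx", "fy", "cx", "cy" (pixels), "dist" ([k1, k2, p1, p2, k3] as OpenCV has them; the pictures are not rectified), "rvec" (rotation vector, rad) and "tvec" (3), from world to camera coordinates, as OpenCV has them. Camera axes: x right, y down, z forward; pixel columns grow to the right and rows downward; lengths in m; the calibration is good to about 2 mm. A picture is of the moment at which its call begins.
- hand_in(): hands the job in; it is judged then, once.
The state is a dict: "time_s": time; "qpos": joint angles; "joint_vel": joint speeds; "tau": joint torques, N m; "ee_pos": TCP position; "eef_rot": TCP orientation; "force": force on the tool from outside, world axes, zero at the start; "moment": the same for the moment, N m; "grip_width": finger opening in m; "grip_force": force on a finger pad.
Only numpy, scipy, OpenCV 4.12 (cv2) and the standard library are available. Lean on these libraries where they do the work, as an engineer would, in place of code of your own. Each camera call takes 0.05 s, during which the arm holds its last target. There are 200 camera calls.

## Task

Using the scoop and not the fingers, scoop stones out of the wooden tray and tip at least three of the four into the middle-sized of the three white plant pots; any stones left over must still be in the tray. Then lay the scoop back on its cork mat, flat on its pan as it lay before, let go of it, and leave the pots and everything else on the desk where they stand.

Things in the scene. Friction and masses are not known exactly. Their poses are not given: they have to be found in the camera images.
- scoop: Hand scoop, 0.24 kg: flat aluminium pan, black rubber handle to -x. Origin: underside of the pan at its middle; z up when it lies flat. Pan from x = -46 mm (back wall 54 mm high) to the open front lip at x = +50 mm; 90 mm wide outside, 84 inside (y); floor 1.6 mm thick, side walls 34 mm high (20 in the front third).
- scoop_grip (a point): Grip point on the handle's centre line, at x = -90 mm, z = 58 mm in the scoop's frame; axes as the scoop's. The handle is a straight flat-sided bar, 18 mm wide (y), 26 mm deep, from the pan's back wall to x = -156 mm, rising backwards at 0.26 rad; grip it hard across its width, from above or tilted: pushing turns it in a weak grip.
- scoop_lip (a point): Middle of the scoop's front lip, on its underside: x = +50 mm, z = 0 in the scoop's frame.
- mat: Cork mat fixed to the desk, 260 mm (x) by 150 mm (y), 4 mm thick; origin: its underside at the middle. The scoop starts flat on it, its lip towards the mat's +x end.
- tray: Wooden tray fixed to the desk, +x away from the robot. Origin: underside. Inner floor z = 8 mm, from x = -130 to +130 mm, 108 mm wide (y). The far end slopes outwards, 0.6 rad off vertical, from x = 130 at the floor to z = 53, x = 160. Side walls 8 mm thick, up to z = 44; near wall only to z = 20, so the handle passes over it. Stones start at x above 25, the near half is empty.
- pebble0: Grey drainage stone, a smooth rounded disc about 37 mm across and 25 mm thick, about 50 g, slides easily on the pan and in the tray; origin at its centre.
- pebble1: Grey drainage stone, a smooth rounded disc about 37 mm across and 25 mm thick, about 50 g, slides easily on the pan and in the tray; origin at its centre.
- pebble2: Grey drainage stone, a smooth rounded disc about 37 mm across and 25 mm thick, about 50 g, slides easily on the pan and in the tray; origin at its centre.
- pebble3: Grey drainage stone, a smooth rounded disc about 37 mm across and 25 mm thick, about 50 g, slides easily on the pan and in the tray; origin at its centre.
- pot_middle: The middle-sized white ceramic plant pot, empty and loose, 0.75 kg: round, 128 mm across the rim, 105 mm high, 102 mm across the foot, wall 5 mm, floor 7 mm thick. Origin: centre of its underside. This is the pot to fill.
- pot_middle_rim (a point): Centre of the middle-sized pot's mouth, at rim height (105 mm above its underside).
- pot_small: The small white pot, loose: 100 mm across the rim, 85 mm high; stays empty. Origin: centre of its underside.
- pot_large: The large white pot, loose: 156 mm across the rim, 125 mm high; stays empty. Origin: centre of its underside.
- mug: White mug, 80 mm across, 90 mm high, loose bystander; origin at the centre of its underside.
- tape: Roll of clear tape lying flat, 90 mm across, 22 mm high, loose bystander; origin at the centre of its underside.
Not all that is in view belongs to the job. Leave any purple look-alike of the scoop alone.

How it is judged:
On the way, in this order (a step that is already met when the one before it is completed fails the run):
1. at least one stone is carried on the scoop, lifted clear of the tray (((x of pebble0 in the frame of scoop between -0.045 and 0.055 m and y of pebble0 in the frame of scoop between -0.045 and 0.045 m and z of pebble0 in the frame of scoop between 0 and 0.07 m and height (world z) of pebble0 above 0.1 m) or (x of pebble1 in the frame of scoop between -0.045 and 0.055 m and y of pebble1 in the frame of scoop between -0.045 and 0.045 m and z of pebble1 in the frame of scoop between 0 and 0.07 m and height (world z) of pebble1 above 0.1 m) or (x of pebble2 in the frame of scoop between -0.045 and 0.055 m and y of pebble2 in the frame of scoop between -0.045 and 0.045 m and z of pebble2 in the frame of scoop between 0 and 0.07 m and height (world z) of pebble2 above 0.1 m) or (x of pebble3 in the frame of scoop between -0.045 and 0.055 m and y of pebble3 in the frame of scoop between -0.045 and 0.045 m and z of pebble3 in the frame of scoop between 0 and 0.07 m and height (world z) of pebble3 above 0.1 m))), for 0.1 s.
2. at least three stones are in the middle-sized pot ((((horizontal distance between pebble0 and pot_middle below 0.058 m and z of pebble0 in the frame of pot_middle between 0 and 0.105 m) and (horizontal distance between pebble1 and pot_middle below 0.058 m and z of pebble1 in the frame of pot_middle between 0 and 0.105 m) and (horizontal distance between pebble2 and pot_middle below 0.058 m and z of pebble2 in the frame of pot_middle between 0 and 0.105 m)) or ((horizontal distance between pebble0 and pot_middle below 0.058 m and z of pebble0 in the frame of pot_middle between 0 and 0.105 m) and (horizontal distance between pebble1 and pot_middle below 0.058 m and z of pebble1 in the frame of pot_middle between 0 and 0.105 m) and (horizontal distance between pebble3 and pot_middle below 0.058 m and z of pebble3 in the frame of pot_middle between 0 and 0.105 m)) or ((horizontal distance between pebble0 and pot_middle below 0.058 m and z of pebble0 in the frame of pot_middle between 0 and 0.105 m) and (horizontal distance between pebble2 and pot_middle below 0.058 m and z of pebble2 in the frame of pot_middle between 0 and 0.105 m) and (horizontal distance between pebble3 and pot_middle below 0.058 m and z of pebble3 in the frame of pot_middle between 0 and 0.105 m)) or ((horizontal distance between pebble1 and pot_middle below 0.058 m and z of pebble1 in the frame of pot_middle between 0 and 0.105 m) and (horizontal distance between pebble2 and pot_middle below 0.058 m and z of pebble2 in the frame of pot_middle between 0 and 0.105 m) and (horizontal distance between pebble3 and pot_middle below 0.058 m and z of pebble3 in the frame of pot_middle between 0 and 0.105 m)))), for 0.2 s.
At the end, for the whole second after the job is handed in: At least three of the four stones lie inside the middle-sized pot, every other stone lies in that pot or in the tray, the pot stands upright, and the scoop lies flat (within 0.12 rad) and at rest with the middle of its pan over the cork mat, released ((((horizontal distance between pebble0 and pot_middle below 0.058 m and z of pebble0 in the frame of pot_middle between 0 and 0.105 m) and (horizontal distance between pebble1 and pot_middle below 0.058 m and z of pebble1 in the frame of pot_middle between 0 and 0.105 m) and (horizontal distance between pebble2 and pot_middle below 0.058 m and z of pebble2 in the frame of pot_middle between 0 and 0.105 m)) or ((horizontal distance between pebble0 and pot_middle below 0.058 m and z of pebble0 in the frame of pot_middle between 0 and 0.105 m) and (horizontal distance between pebble1 and pot_middle below 0.058 m and z of pebble1 in the frame of pot_middle between 0 and 0.105 m) and (horizontal distance between pebble3 and pot_middle below 0.058 m and z of pebble3 in the frame of pot_middle between 0 and 0.105 m)) or ((horizontal distance between pebble0 and pot_middle below 0.058 m and z of pebble0 in the frame of pot_middle between 0 and 0.105 m) and (horizontal distance between pebble2 and pot_middle below 0.058 m and z of pebble2 in the frame of pot_middle between 0 and 0.105 m) and (horizontal distance between pebble3 and pot_middle below 0.058 m and z of pebble3 in the frame of pot_middle between 0 and 0.105 m)) or ((horizontal distance between pebble1 and pot_middle below 0.058 m and z of pebble1 in the frame of pot_middle between 0 and 0.105 m) and (horizontal distance between pebble2 and pot_middle below 0.058 m and z of pebble2 in the frame of pot_middle between 0 and 0.105 m) and (horizontal distance between pebble3 and pot_middle below 0.058 m and z of pebble3 in the frame of pot_middle between 0 and 0.105 m))) and ((horizontal distance between pebble0 and pot_middle below 0.058 m and z of pebble0 in the frame of pot_middle between 0 and 0.105 m) or (x of pebble0 in the frame of tray between -0.13 and 0.17 m and y of pebble0 in the frame of tray between -0.056 and 0.056 m and z of pebble0 in the frame of tray between 0 and 0.08 m)) and ((horizontal distance between pebble1 and pot_middle below 0.058 m and z of pebble1 in the frame of pot_middle between 0 and 0.105 m) or (x of pebble1 in the frame of tray between -0.13 and 0.17 m and y of pebble1 in the frame of tray between -0.056 and 0.056 m and z of pebble1 in the frame of tray between 0 and 0.08 m)) and ((horizontal distance between pebble2 and pot_middle below 0.058 m and z of pebble2 in the frame of pot_middle between 0 and 0.105 m) or (x of pebble2 in the frame of tray between -0.13 and 0.17 m and y of pebble2 in the frame of tray between -0.056 and 0.056 m and z of pebble2 in the frame of tray between 0 and 0.08 m)) and ((horizontal distance between pebble3 and pot_middle below 0.058 m and z of pebble3 in the frame of pot_middle between 0 and 0.105 m) or (x of pebble3 in the frame of tray between -0.13 and 0.17 m and y of pebble3 in the frame of tray between -0.056 and 0.056 m and z of pebble3 in the frame of tray between 0 and 0.08 m)) and angle between scoop's own z axis and vertical below 0.12 rad and height (world z) of scoop below 0.012 m and x of scoop in the frame of mat between -0.11 and 0.13 m and y of scoop in the frame of mat between -0.07 and 0.07 m and linear speed of each of scoop, pebble0, pebble1, pebble2, pebble3 below 0.02 m/s and angle between pot_middle's own z axis and vertical below 0.1 rad); the robot touches nothing.
It fails at once if the fingers touch a stone (contact force between the fingers and pebble0 above 0.5 N or contact force between the fingers and pebble1 above 0.5 N or contact force between the fingers and pebble2 above 0.5 N or contact force between the fingers and pebble3 above 0.5 N).
It fails at once if a pot is shoved more than 40 mm or tipped (distance of any of pot_small, pot_middle, pot_large from where it was at the start of the episode above 0.04 m or angle between any of pot_small, pot_middle, pot_large's own z axis and vertical above 0.35 rad).
It fails at once if the mug or the roll of tape is moved more than 30 mm (distance of any of mug, tape from where it was at the start of the episode above 0.03 m).
It also fails if it takes over 72 s, if anything falls off the work surface, if the arm or the gripper's body presses on something with over 40 N, if the wrist force passes 120 N, or if a joint passes its speed limit or range.

## Working session

There is one attempt and no reset: what is moved stays moved. The work goes in short steps, Python scripts to look and compute and a tool call to move; the robot and the scene stay as the last step left them, time stands still between calls to the robot, and variables do not carry over. Pictures are saved under pics/ and viewed, at most 10 in all, crops included, and the job is handed in when it is done.

Besides the shell and the picture viewer there is one more tool, called by a JSON object that holds its "name" and its "arguments", one argument or row to a line. send_rows: Moves the arm, as the interface text tells. Its arguments: {"type":"object","properties":{"motion":{"type":"array"},"squeeze":{"type":"number"}},"required":["motion"]}

```bash
ls; mkdir -p pics; cat > h.py <<'E'
from station import *
import numpy as np, cv2
from scipy.spatial.transform import Rotation as Rn
def pts(c):
    h,w=c["depth"].shape
    K=np.array([[c["fx"],0,c["cx"]],[0,c["fy"],c["cy"]],[0,0,1.]])
    u,v=np.meshgrid(np.arange(w),np.arange(h))
    n=cv2.undistortPoints(np.stack([u,v],-1).reshape(-1,1,2).astype(float),K,np.array(c["dist"],float)).reshape(h,w,2)
    R=cv2.Rodrigues(np.array(c["rvec"],float))[0];t=np.array(c["tvec"],float).ravel()
    P=np.dstack([n,np.ones((h,w))])*c["depth"][...,None]
    return (P-t)@R
def save(c,name): cv2.imwrite("pics/"+name,c["pixels"][...,::-1])
E
python3 - <<'E'
from h import *
for n in ("top","scene"):
    c=camera(n); save(c,n+"0.png"); np.save(n+"P.npy",pts(c)); np.save(n+"I.npy",c["pixels"])
    print(n,c["tvec"],c["rvec"],c["fx"])
print(get_obs())
E
```

```text
pics
top [-0.12363645  0.5765784   1.90023208] [ 2.13717794 -2.0913877   0.21075057] 530.6974191092286
scene [ 0.33460597 -0.28545176  1.73879868] [ 1.43588654  2.21416136 -0.82897858] 458.83243826391845
{'time_s': 0.1, 'qpos': array([ 1.25038042e+00,  3.00416151e-01,  1.52149704e+00, -1.23992883e-05,
        1.32071444e+00, -6.65955715e-02]), 'joint_vel': array([ 4.94454840e-04, -1.03597415e-03, -2.29701034e-03, -1.34974785e-03,
        2.56900554e-05, -7.90201006e-04]), 'tau': array([ 5.89793326e-04, -5.32646012e+01, -3.53285801e+01,  7.09031546e-02,
        2.35365290e-02, -6.28556654e-05]), 'ee_pos': array([0.13803063, 0.53213509, 0.18235204]), 'eef_rot': array([-3.14055917e+00, -5.68904870e-05,  2.88777537e+00]), 'force': array([ 0.1203891 ,  0.49889817, -0.69905459]), 'moment': array([0.04772969, 0.02175273, 0.04295224]), 'grip_force': 0.0, 'grip_width': 0.09412401463541184}
```

View pics/top0.png

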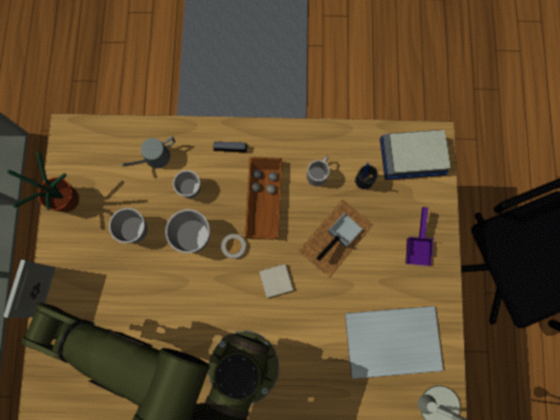

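View pics/scene0.png

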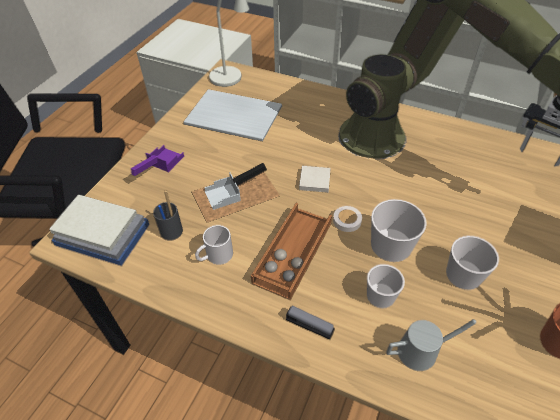

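Top view: the robot base is at (240,370). The tray is at (265,198) with four stones near its upper end, and the scoop is on the cork mat at (337,237). There is a purple look-alike at (420,245), a mug at (318,172) and tape at (233,245). The pot candidates are (187,184), (128,226) and (188,232). I'll measure their rims to find the middle-sized one; a metal can at (155,152) is not a pot.

```bash
python3 - <<'E'
from h import *
from scipy.optimize import least_squares
P=np.load("topP.npy");I=np.load("topI.npy");hsv=cv2.cvtColor(I,cv2.COLOR_RGB2HSV)
S=np.load("sceneP.npy")
def circ(xy):
    A=np.c_[2*xy,np.ones(len(xy))];s=np.linalg.lstsq(A,(xy**2).sum(1),rcond=None)[0]
    return s[:2],np.sqrt(s[2]+s[0]**2+s[1]**2)
for n,(u,v),r in (("potA",(187,184),24),("potB",(128,226),28),("potC",(188,232),30),("mug",(318,172),20),("tape",(233,245),20)):
    w=P[v-r:v+r,u-r:u+r].reshape(-1,3); zt=np.percentile(w[:,2],97)
    k=w[w[:,2]>zt-0.012]; hull=cv2.convexHull(k[:,:2].astype(np.float32))[:,0].astype(float)
    print(n,"top z",zt.round(4),circ(hull),len(k))
    c0=circ(hull)[0]; q=S.reshape(-1,3);q=q[np.linalg.norm(q[:,:2]-c0,axis=1)<.1]
    zt=np.percentile(q[:,2],98);k=q[q[:,2]>zt-.012];hull=cv2.convexHull(k[:,:2].astype(np.float32))[:,0].astype(float)
    print("   scene",zt.round(4),circ(hull))
def box(m,name):
    m=cv2.morphologyEx(m.astype(np.uint8),cv2.MORPH_OPEN,np.ones((3,3)))
    return m
# height map summary around tray and mat
X,Y,Z=P[...,0],P[...,1],P[...,2]
print("desk z",np.median(Z[200:240,60:100]),np.median(Z[280:300,300:330]))
for n,(u0,u1,v0,v1) in (("tray",(240,290,150,248)),("mat",(290,380,195,280))):
    im=hsv[v0:v1,u0:u1]; print(n,[tuple(hsv[y,x]) for y,x in ((215,265),(230,262),(265,318),(208,350),(250,260),(300,320))])
cv2.imwrite("pics/crop1.png",cv2.resize(I[145:285,100:385,::-1],None,fx=2.8,fy=2.8,interpolation=cv2.INTER_CUBIC))
E
```

```text
potA top z 0.0835 (array([0.42598822, 0.07675584]), np.float64(0.30228431680438966)) 159
   scene 0.1231 (array([0.46662469, 0.19373327]), np.float64(0.06577388493639082))
potB top z 0.1049 (array([0.35237047, 0.17311132]), np.float64(0.3236068328034625)) 230
   scene 0.1254 (array([0.45993479, 0.20329715]), np.float64(0.06828927985875652))
potC top z 0.1249 (array([0.35171408, 0.07384303]), np.float64(0.22120233503726222)) 263
   scene 0.0256 (array([0.42323028, 0.05464125]), np.float64(0.03829024417241706))
mug top z 0.0895 (array([ 0.45870043, -0.20822968]), np.float64(0.2785920604309206)) 118
   scene 0.084 (array([ 0.42193013, -0.27294845]), np.float64(0.03159145415373732))
tape top z 0.0312 (array([ 0.34948102, -0.05738364]), np.float64(0.17083190631194117)) 369
   scene 0.0266 (array([ 0.34437952, -0.05258491]), np.float64(0.09804997355079526))
desk z 0.0011654497792089598 0.00042234277790151797
tray [(np.uint8(12), np.uint8(191), np.uint8(111)), (np.uint8(13), np.uint8(199), np.uint8(110)), (np.uint8(15), np.uint8(153), np.uint8(113)), (np.uint8(15), np.uint8(159), np.uint8(119)), (np.uint8(19), np.uint8(141), np.uint8(145)), (np.uint8(19), np.uint8(146), np.uint8(148))]
mat [(np.uint8(12), np.uint8(191), np.uint8(111)), (np.uint8(13), np.uint8(199), np.uint8(110)), (np.uint8(15), np.uint8(153), np.uint8(113)), (np.uint8(15), np.uint8(159), np.uint8(119)), (np.uint8(19), np.uint8(141), np.uint8(145)), (np.uint8(19), np.uint8(146), np.uint8(148))]
```

View pics/crop1.png

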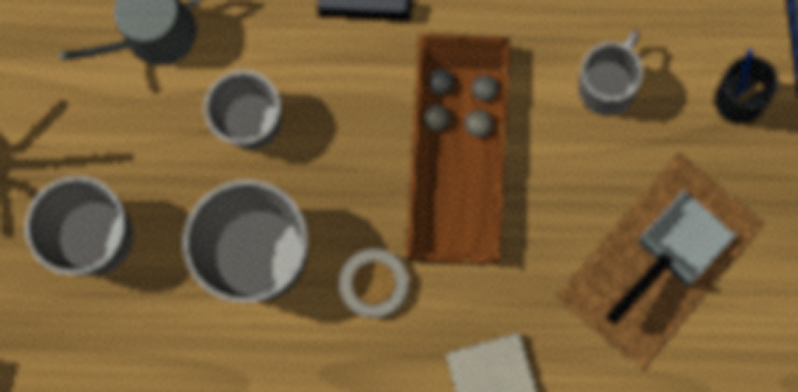

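The crop confirms three pots: small (rim z 0.084), middle at left in top pixels (128,226) (rim z 0.105, as specified), and large (rim z 0.125). I'll fix the outlier handling (zero-depth points) and measure everything.

```bash
python3 - <<'E'
from h import *
P=np.load("topP.npy");I=np.load("topI.npy");hsv=cv2.cvtColor(I,cv2.COLOR_RGB2HSV)
def circ(xy):
    A=np.c_[2*xy,np.ones(len(xy))];s=np.linalg.lstsq(A,(xy**2).sum(1),rcond=None)[0]
    return s[:2].round(4),np.sqrt(s[2]+s[0]**2+s[1]**2).round(4)
for n,(u,v),r,z in (("small",(187,184),24,.085),("middle",(128,226),28,.105),("large",(188,232),30,.125),("mug",(318,172),20,.09),("tape",(233,245),18,.022)):
    w=P[v-r:v+r,u-r:u+r].reshape(-1,3); k=w[abs(w[:,2]-z)<.01]
    med=np.median(k[:,:2],axis=0);k=k[np.linalg.norm(k[:,:2]-med,axis=1)<.11]
    hull=cv2.convexHull(k[:,:2].astype(np.float32))[:,0].astype(float)
    print(n,len(k),circ(hull))
def rect(pts,n):
    (c,s,a)=cv2.minAreaRect((pts*1000).astype(np.float32)); print(n,np.round(c,1),np.round(s,1),round(a,2),cv2.boxPoints((c,s,a)).round(0).tolist())
def comp(m,u0,u1,v0,v1,op=1):
    mm=np.zeros_like(m,np.uint8);mm[v0:v1,u0:u1]=m[v0:v1,u0:u1]
    if op: mm=cv2.morphologyEx(mm,cv2.MORPH_OPEN,np.ones((3,3)))
    k,l,st,_=cv2.connectedComponentsWithStats(mm);return l==1+np.argmax(st[1:,4])
H,Sa,V=hsv[...,0].astype(int),hsv[...,1].astype(int),hsv[...,2].astype(int);Z=P[...,2]
ok=(Z<.3)
t=comp(((H<=14)&(Sa>170)|((Z>.03)&(Z<.06)))&ok,240,290,150,246)
rect(P[t][:,:2],"tray"); print("tray z",np.percentile(P[t][:,2],[2,10,50,90,98]))
rim=t&(Z>.036); rect(P[rim][:,:2],"trayrim")
m=comp((((H<=17)&(Sa>120))|(Z>.02)|(Sa<110))&ok,296,376,196,280)
rect(P[m][:,:2],"matAll")
c=comp((H<=17)&(Z<.015)&(Sa>120)&ok,296,376,196,280); rect(P[c][:,:2],"mat"); print("mat z",np.median(P[c][:,2]))
s=comp((Sa<90)&(V>80)&ok,315,372,200,262); rect(P[s][:,:2],"pan"); print(np.percentile(P[s][:,2],[2,25,50,75,98]))
hd=comp((V<50)&ok&(Z>.03),300,372,200,270,0); p=P[hd]; rect(p[:,:2],"handle"); print("hz",np.percentile(p[:,2],[2,50,98]))
mn=p[:,:2].mean(0);d=np.linalg.svd(p[:,:2]-mn,full_matrices=False)[2][0]; print("handle dir",mn,d,np.arctan2(*d[::-1]))
hi=p[p[:,2]>.06]; 
g=((Sa<110)&ok&(Z<.06)).astype(np.uint8);gg=np.zeros_like(g);gg[160:200,247:283]=g[160:200,247:283]
k,l,st,ce=cv2.connectedComponentsWithStats(gg)
for i in range(1,k):
    if st[i,4]>8: q=P[l==i]; print("stone",ce[i].round(1),st[i,4],q.mean(0).round(4),q[:,2].max().round(4))
E
```

```text
small 135 (array([0.6532, 0.2241]), np.float64(0.0492))
middle 194 (array([0.4882, 0.427 ]), np.float64(0.0634))
large 226 (array([0.4699, 0.2033]), np.float64(0.077))
mug 104 (array([ 0.7128, -0.2594]), np.float64(0.0416))
tape 463 (array([0.446 , 0.0545]), np.float64(0.0694))
tray [617.4 -58.3] [125.7 306.8] 88.64 [[463.0, -117.0], [769.0, -125.0], [772.0, 1.0], [466.0, 8.0]]
tray z [-0.00202383  0.00258179  0.01144942  0.04469707  0.05167966]
trayrim [617.5 -57.5] [124.1 306.5] 88.67 [[463.0, -116.0], [769.0, -123.0], [772.0, 1.0], [466.0, 8.0]]
matAll [ 476.6 -333.9] [155.5 266.8] 50.23 [[324.0, -308.0], [529.0, -479.0], [629.0, -359.0], [424.0, -189.0]]
mat [ 476.4 -334.2] [155.7 264.9] 50.46 [[325.0, -310.0], [529.0, -479.0], [628.0, -358.0], [424.0, -190.0]]
mat z 0.004053929632968362
pan [ 504.6 -367.7] [ 95.7 103.6] 48.0 [[434.0, -369.0], [511.0, -438.0], [575.0, -367.0], [498.0, -297.0]]
[-0.00381058  0.00277359  0.00599185  0.00915853  0.047321  ]
handle [ 428.3 -297.1] [ 20.5 112. ] 46.24 [[381.0, -266.0], [462.0, -343.0], [476.0, -328.0], [395.0, -251.0]]
hz [0.05765925 0.07947602 0.09592183]
handle dir [ 0.42811688 -0.29907489] [-0.74677307  0.66507893] 2.413993141159482
stone [256.9 173.8] 65 [ 0.7087 -0.0323  0.0285] 0.0398
stone [272.9 176. ] 66 [ 0.7017 -0.093   0.0277] 0.0409
stone [255.6 186.6] 71 [ 0.6588 -0.0286  0.0274] 0.0464
stone [270.6 188.7] 73 [ 0.6518 -0.0854  0.0289] 0.0429
```

```bash
cat >> h.py <<'E'
def Rs(yaw,pitch,tau,roll=0):  # scoop heading yaw, nose-down pitch, tool tilt in scoop frame
    return Rn.from_euler('ZYX',[yaw,pitch,roll])*Rn.from_euler('y',-tau)*Rn.from_euler('x',np.pi)
def cur():
    o=get_obs(); return np.array(o["ee_pos"]),Rn.from_euler('xyz',o["eef_rot"]),o
def leg(p0,R0,p1,R1,n):
    w=(R0.inv()*R1).as_rotvec()/n; w=np.round(w/.12,2)*.12
    M=sum((R0*Rn.from_rotvec(w*k)).as_matrix() for k in range(n))
    s=np.round(np.linalg.solve(M,p1-p0)/.03,2)*.03
    print(n,"x",(s/.03).round(2).tolist(),(w/.12).round(2).tolist())
    return p0+M@s,R0*Rn.from_rotvec(w*n)
E
python3 - <<'E'
from h import *
p,R,o=cur(); T=.35
p,R=leg(p,R,np.array([.488,.206,.27]),Rn.from_euler('xyz',[np.pi,0,1.2]),16)
X=np.array([.7425,-.6698,0]);g=np.array([.4367,-.3062,.062]);a=np.sin(T)*X-np.cos(T)*np.array([0,0,1])
t=g+.019*a; R1=Rs(-.734,0,T)
p,R=leg(p,R,t-.1*a,R1,18); print(p,t-.1*a,R1.as_euler('xyz'))
p,R=leg(p,R,t,R1,5); print(p,t)
E
```

```text
16 x [-1.08, 0.33, -0.18] [-0.0, 0.0, 0.88]
18 x [-0.5, 0.94, 0.22] [-0.16, 0.11, 0.88]
[ 0.41685915 -0.28586589  0.13996709] [ 0.41607727 -0.28759649  0.13808919] [ 3.14159265 -0.35       -0.734     ]
5 x [-0.0, 0.01, 0.68] [0.0, -0.01, 0.01]
[ 0.44224417 -0.31083776  0.04437302] [ 0.44153743 -0.31056379  0.04415192]
```

{"name": "send_rows", "arguments": {
  "motion": [
    [[-0.96, 0.29, -0.16], [0, 0, 0.78], 1],
    [[-0.96, 0.29, -0.16], [0, 0, 0.78], 1],
    [[-0.96, 0.29, -0.16], [0, 0, 0.78], 1],
    [[-0.96, 0.29, -0.16], [0, 0, 0.78], 1],
    [[-0.96, 0.29, -0.16], [0, 0, 0.78], 1],
    [[-0.96, 0.29, -0.16], [0, 0, 0.78], 1],
    [[-0.96, 0.29, -0.16], [0, 0, 0.78], 1],
    [[-0.96, 0.29, -0.16], [0, 0, 0.78], 1],
    [[-0.96, 0.29, -0.16], [0, 0, 0.78], 1],
    [[-0.96, 0.29, -0.16], [0, 0, 0.78], 1],
    [[-0.96, 0.29, -0.16], [0, 0, 0.78], 1],
    [[-0.96, 0.29, -0.16], [0, 0, 0.78], 1]
  ]
}}

```text
time_s: 1.3
ee_pos: [0.4433, 0.3746, 0.2401]
eef_rot: [-3.141, 0.0, 1.761]
force: [0.3, -0.1, -0.5]
grip_width: 0.0944
grip_force: 0.0
```

{"name": "send_rows", "arguments": {
  "motion": [
    [[-0.96, 0.29, -0.16], [0, 0, 0.78], 1],
    [[-0.96, 0.29, -0.16], [0, 0, 0.78], 1],
    [[-0.96, 0.29, -0.16], [0, 0, 0.78], 1],
    [[-0.96, 0.29, -0.16], [0, 0, 0.78], 1],
    [[-0.96, 0.29, -0.16], [0, 0, 0.78], 1],
    [[-0.96, 0.29, -0.16], [0, 0, 0.78], 1],
    [[-0.5, 0.94, 0.22], [-0.16, 0.11, 0.88], 1],
    [[-0.5, 0.94, 0.22], [-0.16, 0.11, 0.88], 1],
    [[-0.5, 0.94, 0.22], [-0.16, 0.11, 0.88], 1],
    [[-0.5, 0.94, 0.22], [-0.16, 0.11, 0.88], 1],
    [[-0.5, 0.94, 0.22], [-0.16, 0.11, 0.88], 1],
    [[-0.5, 0.94, 0.22], [-0.16, 0.11, 0.88], 1]
  ]
}}

```text
time_s: 2.5
ee_pos: [0.5716, 0.0321, 0.2322]
eef_rot: [3.058, -0.109, 0.569]
force: [-0.5, 1.0, -0.3]
grip_width: 0.0942
grip_force: 0.0
```

{"name": "send_rows", "arguments": {
  "motion": [
    [[-0.5, 0.94, 0.22], [-0.16, 0.11, 0.88], 1],
    [[-0.5, 0.94, 0.22], [-0.16, 0.11, 0.88], 1],
    [[-0.5, 0.94, 0.22], [-0.16, 0.11, 0.88], 1],
    [[-0.5, 0.94, 0.22], [-0.16, 0.11, 0.88], 1],
    [[-0.5, 0.94, 0.22], [-0.16, 0.11, 0.88], 1],
    [[-0.5, 0.94, 0.22], [-0.16, 0.11, 0.88], 1],
    [[-0.5, 0.94, 0.22], [-0.16, 0.11, 0.88], 1],
    [[-0.5, 0.94, 0.22], [-0.16, 0.11, 0.88], 1],
    [[-0.5, 0.94, 0.22], [-0.16, 0.11, 0.88], 1],
    [[0, 0, 0], [0, 0, 0], 1],
    [[0, 0, 0], [0, 0, 0], 1]
  ]
}}

```text
time_s: 3.6
ee_pos: [0.49, -0.2314, 0.1698]
eef_rot: [3.087, -0.309, -0.387]
force: [-0.2, 0.1, -0.0]
grip_width: 0.0939
grip_force: 0.0
```

```bash
python3 - <<'E'
from h import *
p,R,o=cur(); T=.35
X=np.array([.7425,-.6698,0]);g=np.array([.4367,-.3062,.062]);a=np.sin(T)*X-np.cos(T)*np.array([0,0,1])
t=g+.019*a; R1=Rs(-.734,0,T)
p,R=leg(p,R,t-.1*a,R1,5); print(p)
E
```

```text
5 x [-0.3, 0.57, 0.14] [-0.1, 0.05, 0.55]
[ 0.41528069 -0.28725774  0.13838565]
```

{"name": "send_rows", "arguments": {
  "motion": [
    [[-0.3, 0.57, 0.14], [-0.1, 0.05, 0.55], 1],
    [[-0.3, 0.57, 0.14], [-0.1, 0.05, 0.55], 1],
    [[-0.3, 0.57, 0.14], [-0.1, 0.05, 0.55], 1],
    [[-0.3, 0.57, 0.14], [-0.1, 0.05, 0.55], 1],
    [[-0.3, 0.57, 0.14], [-0.1, 0.05, 0.55], 1],
    [[0, 0, 0], [0, 0, 0], 1],
    [[0, 0, 0], [0, 0, 0], 1]
  ]
}}

```text
time_s: 4.3
ee_pos: [0.4163, -0.2868, 0.1389]
eef_rot: [3.14, -0.349, -0.732]
force: [0.0, 0.9, 0.5]
grip_width: 0.0935
grip_force: 0.0
```

```bash
python3 - <<'E'
from h import *
c=camera("wrist");save(c,"w1.png");P=pts(c);I=c["pixels"];np.save("w1P.npy",P)
hsv=cv2.cvtColor(I,cv2.COLOR_RGB2HSV)
X=np.array([.7425,-.6698]);Y=np.array([.6698,.7425]);O=np.array([.5035,-.3665])
d=P[...,:2]-O;sx=d@X;sy=d@Y
m=(hsv[...,2]<60)&(P[...,2]>.045)&(P[...,2]<.11)&(sx<-.05)&(sx>-.17)&(abs(sy)<.04)
for lo in np.arange(-.16,-.05,.01):
    k=m&(sx>lo)&(sx<lo+.01)
    if k.sum()>20: print(round(lo,3),k.sum(),np.percentile(sy[k],[3,97]).round(4),np.median(P[...,2][k]).round(4))
p,R,o=cur();print(p,R.as_euler('xyz'))
k=(abs(sx)<.06)&(abs(sy)<.06)&(P[...,2]<.012)&(P[...,2]>.003)&(hsv[...,1]<70);print("pan",k.sum(),np.percentile(sx[k],[2,98]),np.percentile(sy[k],[2,98]))
E
```

```text
-0.16 129 [-0.0065  0.0077] 0.0899
-0.15 238 [-0.0066  0.0084] 0.0886
-0.14 227 [-0.0067  0.0085] 0.0859
-0.13 228 [-0.0067  0.0086] 0.0833
-0.12 221 [-0.006   0.0087] 0.0806
-0.11 206 [-0.0069  0.0088] 0.0779
-0.1 194 [-0.0061  0.009 ] 0.0752
-0.09 197 [-0.0062  0.0091] 0.0727
-0.08 197 [-0.0063  0.0092] 0.0699
-0.07 179 [-0.0063  0.0093] 0.0672
-0.06 182 [-0.0064  0.0094] 0.0647
[ 0.41649224 -0.2867718   0.13895798] [ 3.13954715 -0.34943516 -0.73171425]
pan 5474 [-0.03161784  0.04732334] [-0.03998378  0.04379117]
```

View pics/w1.png

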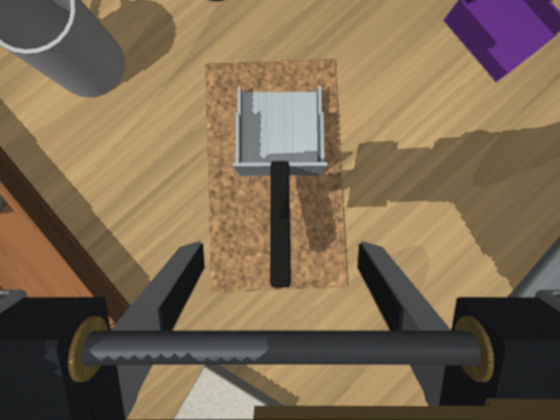

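The wrist view shows the grey scoop with its pan at (281,125) and handle at (281,225), between the open fingers. The purple one is at the upper right. The handle lies 1.5 mm off my estimate, so I'll correct that, descend and grip.

```bash
python3 - <<'E'
from h import *
p,R,o=cur(); T=.35; yaw=-.728
X=np.array([np.cos(yaw),np.sin(yaw),0]);g=np.array([.4377,-.3051,.062]);a=np.sin(T)*X-np.cos(T)*np.array([0,0,1])
p,R=leg(p,R,g+.019*a,Rs(yaw,0,T),6); print(p)
E
```

```text
6 x [-0.0, -0.0, 0.56] [0.0, 0.0, -0.0]
[ 0.44203135 -0.30998328  0.0442499 ]
```

{"name": "send_rows", "arguments": {
  "motion": [
    [[0, 0, 0.56], [0, 0, 0], 1],
    [[0, 0, 0.56], [0, 0, 0], 1],
    [[0, 0, 0.56], [0, 0, 0], 1],
    [[0, 0, 0.56], [0, 0, 0], 1],
    [[0, 0, 0.56], [0, 0, 0], 1],
    [[0, 0, 0.56], [0, 0, 0], 1],
    [[0, 0, 0], [0, 0, 0], 1],
    [[0, 0, 0], [0, 0, 0], -1],
    [[0, 0, 0], [0, 0, 0], -1],
    [[0, 0, 0], [0, 0, 0], -1],
    [[0, 0, 0], [0, 0, 0], -1],
    [[0, 0, 0], [0, 0, 0], -1]
  ],
  "squeeze": 60
}}

```text
time_s: 5.55
ee_pos: [0.441, -0.3104, 0.044]
eef_rot: [3.14, -0.349, -0.735]
force: [0.8, -0.6, 0.1]
grip_width: 0.0572
grip_force: 0.0
```

{"name": "send_rows", "arguments": {
  "motion": [
    [[0, 0, 0], [0, 0, 0], -1],
    [[0, 0, 0], [0, 0, 0], -1],
    [[0, 0, 0], [0, 0, 0], -1],
    [[0, 0, 0], [0, 0, 0], -1]
  ]
}}

```text
time_s: 5.95
ee_pos: [0.4408, -0.3103, 0.0436]
eef_rot: [3.14, -0.349, -0.735]
force: [-0.0, 1.0, -0.3]
grip_width: 0.0255
grip_force: 0.0
```

{"name": "send_rows", "arguments": {
  "motion": [
    [[0, 0, 0], [0, 0, 0], -1],
    [[0, 0, 0], [0, 0, 0], -1],
    [[0, 0, 0], [0, 0, 0], -1],
    [[0, 0, 0], [0, 0, 0], -1]
  ]
}}

```text
time_s: 6.35
ee_pos: [0.4408, -0.3103, 0.0436]
eef_rot: [3.14, -0.349, -0.735]
force: [0.1, -0.3, -0.2]
grip_width: 0.0172
grip_force: 59.9
```

```bash
cat >> h.py <<'E'
T=.35
def tcp(O,yaw,pitch,roll=0):
    r=Rn.from_euler('ZYX',[yaw,pitch,roll]); a=np.array([np.sin(T),0,-np.cos(T)])
    return np.array(O)+r.apply(np.array([-.09,0,.058])+.019*a), Rs(yaw,pitch,T,roll)
def tray(x,y,z): c,s=np.cos(-.024),np.sin(-.024); return np.array([.6024+c*x-s*y,-.0576+s*x+c*y,z])
E
python3 - <<'E'
from h import *
p,R,o=cur(); print(o["grip_width"],o["grip_force"])
p,R=leg(p,R,p+[0,0,.08],R,5)
p,R=leg(p,R,*tcp(tray(-.075,0,.13),-.024,-.0),12);print(p)
E
```

```text
0.0171802388271601 59.906585812568665
5 x [0.18, 0.0, -0.5] [0.0, 0.0, 0.0]
12 x [-0.22, -0.67, -0.22] [0.17, 0.0, -0.46]
[ 0.44416944 -0.05375669  0.17069229]
```

{"name": "send_rows", "arguments": {
  "motion": [
    [[0.18, 0, -0.5], [0, 0, 0], -1],
    [[0.18, 0, -0.5], [0, 0, 0], -1],
    [[0.18, 0, -0.5], [0, 0, 0], -1],
    [[0.18, 0, -0.5], [0, 0, 0], -1],
    [[0.18, 0, -0.5], [0, 0, 0], -1]
  ]
}}

```text
time_s: 6.85
ee_pos: [0.4404, -0.3097, 0.1234]
eef_rot: [3.14, -0.347, -0.735]
force: [-0.6, -0.8, -3.7]
grip_width: 0.0173
grip_force: 59.9
```

{"name": "send_rows", "arguments": {
  "motion": [
    [[-0.22, -0.67, -0.22], [0.17, 0, -0.46], -1],
    [[-0.22, -0.67, -0.22], [0.17, 0, -0.46], -1],
    [[-0.22, -0.67, -0.22], [0.17, 0, -0.46], -1],
    [[-0.22, -0.67, -0.22], [0.17, 0, -0.46], -1],
    [[-0.22, -0.67, -0.22], [0.17, 0, -0.46], -1],
    [[-0.22, -0.67, -0.22], [0.17, 0, -0.46], -1],
    [[-0.22, -0.67, -0.22], [0.17, 0, -0.46], -1],
    [[-0.22, -0.67, -0.22], [0.17, 0, -0.46], -1],
    [[-0.22, -0.67, -0.22], [0.17, 0, -0.46], -1],
    [[-0.22, -0.67, -0.22], [0.17, 0, -0.46], -1],
    [[-0.22, -0.67, -0.22], [0.17, 0, -0.46], -1],
    [[-0.22, -0.67, -0.22], [0.17, 0, -0.46], -1]
  ]
}}

```text
time_s: 8.05
ee_pos: [0.4435, -0.0528, 0.1704]
eef_rot: [-3.139, -0.348, -0.027]
force: [0.1, 0.3, -1.7]
grip_width: 0.0175
grip_force: 59.9
```

{"name": "send_rows", "arguments": {
  "motion": [
    [[0, 0, 0], [0, 0, 0], -1],
    [[0, 0, 0], [0, 0, 0], -1]
  ]
}}

```text
time_s: 8.25
ee_pos: [0.4441, -0.0538, 0.1706]
eef_rot: [-3.139, -0.349, -0.03]
force: [-0.6, -1.0, -4.0]
grip_width: 0.0175
grip_force: 59.9
```

```bash
cat >> h.py <<'E'
def wl(name):
    c=camera("wrist");save(c,name);P=pts(c);I=c["pixels"]
    p,R,o=cur(); Rsc=R*Rn.from_euler('x',-np.pi)*Rn.from_euler('y',T)
    g=p-.019*R.apply([0,0,1]); O=g-Rsc.apply([-.09,0,.058])
    print("scoop O",O.round(4),"ypr",Rsc.as_euler('ZYX').round(3),"tray x,y",((O-tray(0,0,0))@np.array([[np.cos(.024),-np.sin(.024),0],[np.sin(.024),np.cos(.024),0],[0,0,1]]).T).round(4))
    return P,I,(Rsc.inv().apply((P-O).reshape(-1,3))).reshape(P.shape)
E
python3 - <<'E'
from h import *
P,I,S=wl("w2.png");hsv=cv2.cvtColor(I,cv2.COLOR_RGB2HSV)
# scoop floor & handle check
k=(abs(S[...,0])<.035)&(abs(S[...,1])<.035)&(abs(S[...,2])<.025)
print("pan floor",k.sum()); A=np.c_[S[k][:,0],S[k][:,1],np.ones(k.sum())];print(np.linalg.lstsq(A,S[k][:,2],rcond=None)[0])
h=(hsv[...,2]<60)&(S[...,0]<-.06)&(S[...,0]>-.15)&(abs(S[...,1])<.03)&(abs(S[...,2]-.07)<.03);print("handle y",np.percentile(S[h][:,1],[3,97]))
k=(abs(S[...,1])<.05)&(S[...,0]>.02)&(S[...,0]<.07)&(abs(S[...,2])<.012);print("lip x",np.percentile(S[k][:,0],[98,99.5]),np.percentile(S[k][:,1],[1,99]))
c,s=np.cos(.024),np.sin(.024)
d=P-tray(0,0,0); tx=c*d[...,0]-s*d[...,1]; ty=s*d[...,0]+c*d[...,1]
w=(P[...,2]>.038)&(P[...,2]<.05)&(abs(ty)<.07)
for lo in (-.12,-.06,0,.06,.1):
    k=w&(tx>lo)&(tx<lo+.03)
    for sg in (1,-1):
        q=ty[k&(ty*sg>.045)]
        if len(q)>10: print(lo,sg,np.percentile(q,[3,97]).round(4),len(q))
f=(P[...,2]>-.01)&(P[...,2]<.02)&(abs(ty)<.03)&(tx>-.1)&(tx<.02);print("floor z",np.median(P[f][:,2]))
g=(hsv[...,1]<80)&(P[...,2]<.045)&(P[...,2]>.012)&(abs(ty)<.053)&(tx>.0)&(tx<.17)
k,l,st,ce=cv2.connectedComponentsWithStats(cv2.erode(g.astype(np.uint8),np.ones((3,3))))
for i in range(1,k):
    if st[i,4]>60: print("stone",ce[i].round(0),st[i,4],tx[l==i].mean().round(3),ty[l==i].mean().round(3),P[l==i][:,2].max().round(3))
E
```

```text
scoop O [ 0.5276 -0.0565  0.1302] ypr [-0.03   0.001  0.002] tray x,y [-0.0748 -0.0007  0.1302]
pan floor 7029
[-0.00642917  0.00184886  0.00100922]
handle y [-0.00862266  0.00867718]
lip x [0.04787681 0.04844113] [-0.04039478  0.04349018]
-0.12 1 [0.0542 0.0615] 49
-0.12 -1 [-0.0609 -0.0536] 50
0 1 [0.0541 0.061 ] 72
0 -1 [-0.0604 -0.0535] 55
0.06 1 [0.054  0.0615] 200
0.06 -1 [-0.0608 -0.0535] 190
0.1 1 [0.054  0.0616] 87
0.1 -1 [-0.0611 -0.0533] 80
floor z nan
stone [255.  17.] 561 0.103 0.028 0.033
stone [305.  21.] 585 0.097 -0.03 0.034
stone [253.  57.] 582 0.053 0.031 0.034
stone [300.  61.] 637 0.048 -0.024 0.035
  return _methods._mean(a, axis=axis, dtype=dtype,
  ret = ret.dtype.type(ret / rcount)
```

View pics/w2.png

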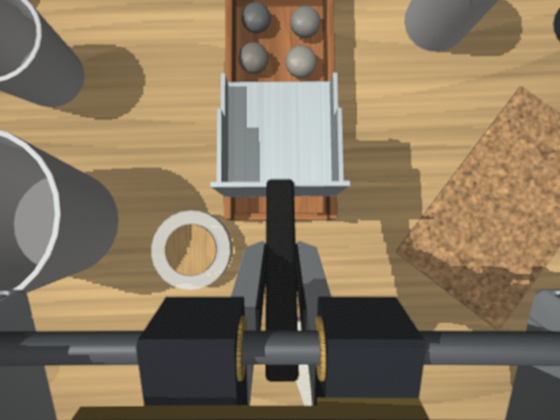

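The scoop hangs true in the grip. Its pan is at (281,130), the stones are at (255,17), (305,21), (253,57) and (300,61), and the tray walls measure ±54 mm as specified. Next I lower it.

```bash
python3 - <<'E'
from h import *
p,R,o=cur()
p,R=leg(p,R,*tcp(tray(-.075,0,.0125),-.024,.035),8);print(p)
p,R=leg(p,R,*tcp(tray(-.075,0,.0095),-.024,.035),3);print(p)
p,R=leg(p,R,*tcp(tray(.045,0,.0095),-.024,.035),12);print(p)
E
```

```text
8 x [-0.15, -0.0, 0.45] [0.0, -0.03, -0.01]
[ 0.44578198 -0.05403313  0.05663433]
3 x [-0.02, -0.0, 0.04] [0.0, -0.01, 0.01]
[ 0.44519998 -0.05402312  0.05265172]
12 x [0.32, -0.0, 0.1] [0.0, -0.0, -0.0]
[ 0.5658476  -0.05696243  0.05424908]
```

{"name": "send_rows", "arguments": {
  "motion": [
    [[-0.15, 0, 0.45], [0, -0.03, -0.01], -1],
    [[-0.15, 0, 0.45], [0, -0.03, -0.01], -1],
    [[-0.15, 0, 0.45], [0, -0.03, -0.01], -1],
    [[-0.15, 0, 0.45], [0, -0.03, -0.01], -1],
    [[-0.15, 0, 0.45], [0, -0.03, -0.01], -1],
    [[-0.15, 0, 0.45], [0, -0.03, -0.01], -1],
    [[-0.15, 0, 0.45], [0, -0.03, -0.01], -1],
    [[-0.15, 0, 0.45], [0, -0.03, -0.01], -1],
    [[0, 0, 0], [0, 0, 0], -1]
  ]
}}

```text
time_s: 9.2
ee_pos: [0.4449, -0.0541, 0.055]
eef_rot: [3.141, -0.317, -0.021]
force: [-0.6, 0.9, -3.1]
grip_width: 0.0171
grip_force: 59.9
```

{"name": "send_rows", "arguments": {
  "motion": [
    [[-0.01, 0, 0.03], [0, 0, 0], -1],
    [[-0.01, 0, 0.03], [0, 0, 0], -1],
    [[0, 0, 0], [0, 0, 0], -1]
  ]
}}

```text
time_s: 9.5
ee_pos: [0.4461, -0.0539, 0.0555]
eef_rot: [3.14, -0.321, -0.02]
force: [-0.2, 0.3, -3.0]
grip_width: 0.0177
grip_force: 59.9
```

{"name": "send_rows", "arguments": {
  "motion": [
    [[-0.01, 0, 0.04], [0, 0, 0], -1],
    [[0, 0, 0], [0, 0, 0], -1]
  ]
}}

```text
time_s: 9.7
ee_pos: [0.446, -0.0537, 0.0539]
eef_rot: [3.14, -0.32, -0.02]
force: [-0.7, -0.5, -2.6]
grip_width: 0.0175
grip_force: 59.9
```

{"name": "send_rows", "arguments": {
  "motion": [
    [[-0.01, 0, 0.04], [0, 0, 0], -1],
    [[0, 0, 0], [0, 0, 0], -1]
  ]
}}

```text
time_s: 9.9
ee_pos: [0.446, -0.0537, 0.0525]
eef_rot: [3.14, -0.32, -0.02]
force: [0.1, -0.4, -3.2]
grip_width: 0.017
grip_force: 59.9
```

{"name": "send_rows", "arguments": {
  "motion": [
    [[-0.01, 0, 0.04], [0, 0, 0], -1],
    [[0, 0, 0], [0, 0, 0], -1]
  ]
}}

```text
time_s: 10.1
ee_pos: [0.4462, -0.0537, 0.0513]
eef_rot: [3.14, -0.32, -0.02]
force: [-0.6, -0.0, -1.4]
grip_width: 0.0174
grip_force: 59.9
```

{"name": "send_rows", "arguments": {
  "motion": [
    [[-0.01, 0, 0.03], [0, 0, 0], -1],
    [[0, 0, 0], [0, 0, 0], -1]
  ]
}}

```text
time_s: 10.3
ee_pos: [0.4463, -0.0538, 0.0504]
eef_rot: [3.14, -0.321, -0.02]
force: [0.3, 0.4, -1.2]
grip_width: 0.0177
grip_force: 59.9
```

{"name": "send_rows", "arguments": {
  "motion": [
    [[0.32, 0, 0.11], [0, 0, 0], -1],
    [[0.32, 0, 0.11], [0, 0, 0], -1],
    [[0.32, 0, 0.11], [0, 0, 0], -1],
    [[0.32, 0, 0.1], [0, 0, 0], -1],
    [[0.32, 0, 0.11], [0, 0, 0], -1],
    [[0.32, 0, 0.11], [0, 0, 0], -1]
  ]
}}

```text
time_s: 10.9
ee_pos: [0.5078, -0.0549, 0.0499]
eef_rot: [3.141, -0.32, -0.02]
force: [-1.9, 0.3, -0.3]
grip_width: 0.0172
grip_force: 59.9
```

{"name": "send_rows", "arguments": {
  "motion": [
    [[0.32, 0, 0.11], [0, 0, 0], -1],
    [[0.32, 0, 0.1], [0, 0, 0], -1],
    [[0.32, 0, 0.11], [0, 0, 0], -1],
    [[0.32, 0, 0.11], [0, 0, 0], -1],
    [[0, 0, 0], [0, 0, 0], -1]
  ]
}}

```text
time_s: 11.4
ee_pos: [0.5486, -0.0558, 0.0499]
eef_rot: [3.14, -0.321, -0.019]
force: [0.7, -0.4, -1.0]
grip_width: 0.0172
grip_force: 59.9
```

```bash
cat >> h.py <<'E'
def stones(P,I,S):
    hsv=cv2.cvtColor(I,cv2.COLOR_RGB2HSV); c,s=np.cos(.024),np.sin(.024)
    d=P-tray(0,0,0); tx=c*d[...,0]-s*d[...,1]; ty=s*d[...,0]+c*d[...,1]
    f=(abs(S[...,0])<.03)&(abs(S[...,1])<.03)&(abs(S[...,2])<.006)
    print("floor n",f.sum(), "med", np.median(S[f][:,2]) if f.sum() else None)
    g=(hsv[...,1]<80)&(S[...,2]>.010)&(S[...,2]<.06)&(abs(S[...,1])<.041)&(S[...,0]>-.04)&(S[...,0]<.12)
    k,l,st,ce=cv2.connectedComponentsWithStats(cv2.erode(g.astype(np.uint8),np.ones((3,3))))
    for i in range(1,k):
        if st[i,4]>60: print("stone px",ce[i].round(0),st[i,4],"tray",tx[l==i].mean().round(3),ty[l==i].mean().round(3),"scoop",S[l==i].mean(0).round(3))
E
python3 - <<'E'
from h import *
stones(*wl("w3.png"))
E
```

```text
scoop O [ 0.6302 -0.0574  0.0071] ypr [-0.02   0.029 -0.001] tray x,y [0.0278 0.0008 0.0071]
floor n 5277 med 0.00276396278925882
stone px [247.  41.] 2766 tray 0.098 0.026 scoop [0.069 0.025 0.024]
stone px [312.  45.] 2679 tray 0.094 -0.023 scoop [ 0.066 -0.025  0.025]
```

View pics/w3.png

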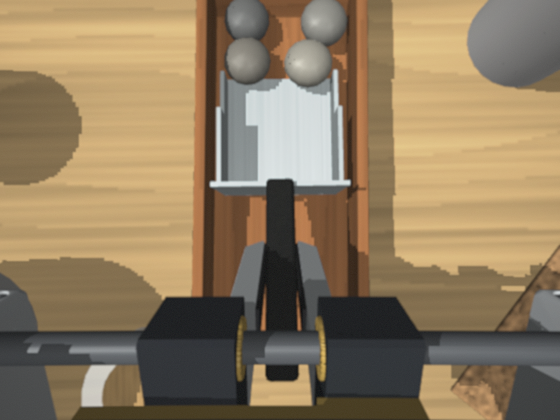

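The stones at (247,62) and (308,62), with two more ahead at (247,18) and (323,20), are being pushed evenly within the pan's width. Pushing on to the far slope.

{"name": "send_rows", "arguments": {
  "motion": [
    [[0.24, 0, 0.08], [0, 0, 0], -1],
    [[0.24, 0, 0.08], [0, 0, 0], -1],
    [[0.24, 0, 0.08], [0, 0, 0], -1],
    [[0.24, 0, 0.08], [0, 0, 0], -1]
  ]
}}

```text
time_s: 11.85
ee_pos: [0.5782, -0.0563, 0.0497]
eef_rot: [3.141, -0.32, -0.02]
force: [-11.3, 0.4, 4.9]
grip_width: 0.0177
grip_force: 60.0
```

{"name": "send_rows", "arguments": {
  "motion": [
    [[0.24, 0, 0.08], [0, 0, 0], -1],
    [[0.24, 0, 0.08], [0, 0, 0], -1],
    [[0, 0, 0], [0, 0, 0], -1]
  ]
}}

```text
time_s: 12.15
ee_pos: [0.5939, -0.0567, 0.0497]
eef_rot: [3.14, -0.321, -0.02]
force: [1.4, -0.5, -0.4]
grip_width: 0.0175
grip_force: 59.9
```

```bash
python3 - <<'E'
from h import *
stones(*wl("w4.png"))
E
```

```text
scoop O [ 0.6758 -0.0584  0.0071] ypr [-0.02   0.029 -0.001] tray x,y [0.0734 0.001  0.0071]
floor n 3163 med 0.002580218550689092
stone px [277.  91.] 6103 tray 0.103 0.003 scoop [0.029 0.002 0.026]
```

View pics/w4.png

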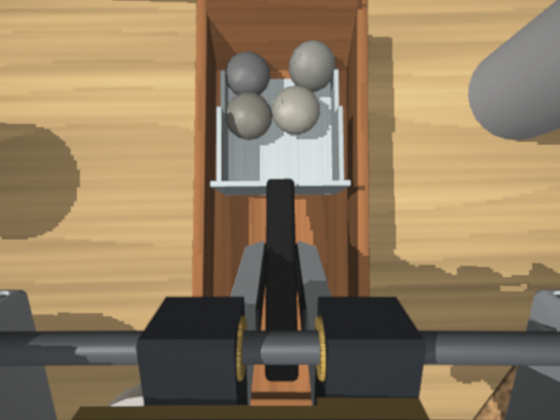

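All four stones are on the pan, at (248,74), (312,66), (249,116) and (296,110); the front two are near the lip. I'll nudge forward to the slope base, then tilt the lip up along the slope.

```bash
cat >> h.py <<'E'
def lipO(L,yaw,pitch): return np.array(L)-Rn.from_euler('ZYX',[yaw,pitch,0]).apply([.05,0,0])
E
python3 - <<'E'
from h import *
p,R,o=cur(); y=-.022
for lx,lz,pi,n in ((.1295,.0057,.03,3),(.133,.017,-.10,4),(.141,.031,-.22,4),(.150,.048,-.36,4),(.146,.085,-.40,4),(.12,.2,-.40,6)):
    p,R=leg(p,R,*tcp(lipO(tray(lx,.001,lz),y,pi),y,pi),n)
E
```

```text
3 x [0.07, -0.0, 0.02] [0.0, -0.0, 0.01]
4 x [-0.03, -0.0, 0.04] [0.0, 0.27, -0.0]
4 x [0.03, -0.0, 0.05] [0.0, 0.25, -0.0]
4 x [0.05, -0.0, 0.06] [0.0, 0.29, -0.0]
4 x [0.15, -0.0, -0.22] [0.0, 0.08, -0.0]
6 x [0.33, -0.0, -0.57] [0.0, 0.0, -0.0]
```

{"name": "send_rows", "arguments": {
  "motion": [
    [[0.07, 0, 0.02], [0, 0, 0], -1],
    [[0.07, 0, 0.02], [0, 0, 0], -1],
    [[0.07, 0, 0.02], [0, 0, 0], -1]
  ]
}}

```text
time_s: 12.5
ee_pos: [0.5994, -0.0567, 0.05]
eef_rot: [3.141, -0.32, -0.02]
force: [-2.7, 0.2, 0.5]
grip_width: 0.0173
grip_force: 59.9
```

{"name": "send_rows", "arguments": {
  "motion": [
    [[-0.03, 0, 0.04], [0, 0.27, 0], -1],
    [[-0.03, 0, 0.04], [0, 0.27, 0], -1],
    [[-0.03, 0, 0.04], [0, 0.27, 0], -1],
    [[-0.03, 0, 0.04], [0, 0.27, 0], -1],
    [[0.03, 0, 0.05], [0, 0.25, 0], -1],
    [[0.03, 0, 0.05], [0, 0.25, 0], -1],
    [[0.03, 0, 0.05], [0, 0.25, 0], -1],
    [[0.03, 0, 0.05], [0, 0.25, 0], -1]
  ]
}}

```text
time_s: 13.3
ee_pos: [0.6034, -0.0567, 0.04]
eef_rot: [3.141, -0.569, -0.019]
force: [-0.0, -0.2, -4.5]
grip_width: 0.0171
grip_force: 59.9
```

```bash
python3 - <<'E'
from h import *
stones(*wl("w5.png"))
E
```

```text
scoop O [ 0.6932 -0.0585  0.0184] ypr [-0.02  -0.22  -0.001] tray x,y [0.0908 0.0013 0.0184]
floor n 2555 med 0.0002747910536529828
stone px [276. 102.] 5690 tray 0.108 0.005 scoop [0.023 0.003 0.021]
```

View pics/w5.png

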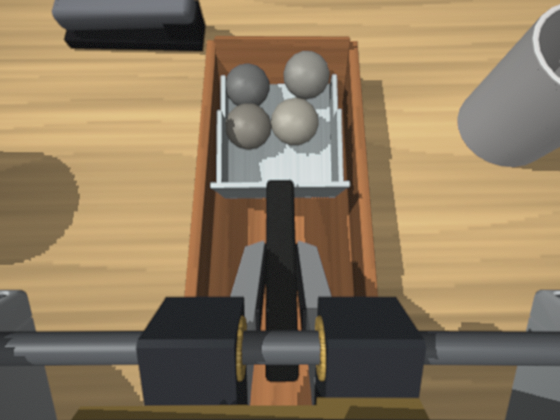

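All four stones still sit on the tilted pan, at (247,86), (306,75), (248,126) and (295,121). Continuing to tilt and lift.

{"name": "send_rows", "arguments": {
  "motion": [
    [[0.05, 0, 0.06], [0, 0.29, 0], -1],
    [[0.05, 0, 0.06], [0, 0.29, 0], -1],
    [[0.05, 0, 0.06], [0, 0.29, 0], -1],
    [[0.05, 0, 0.06], [0, 0.29, 0], -1],
    [[0, 0, 0], [0, 0, 0], -1],
    [[0, 0, 0], [0, 0, 0], -1],
    [[0.15, 0, -0.22], [0, 0.08, 0], -1],
    [[0.15, 0, -0.22], [0, 0.08, 0], -1],
    [[0.15, 0, -0.22], [0, 0.08, 0], -1],
    [[0.15, 0, -0.22], [0, 0.08, 0], -1],
    [[0, 0, 0], [0, 0, 0], -1],
    [[0, 0, 0], [0, 0, 0], -1]
  ]
}}

```text
time_s: 14.55
ee_pos: [0.6087, -0.056, 0.0708]
eef_rot: [-3.139, -0.732, -0.019]
force: [-0.5, 0.3, -4.4]
grip_width: 0.0172
grip_force: 59.9
```

```bash
python3 - <<'E'
from h import *
stones(*wl("w6.png")); print(cur()[2]["force"])
p,R,o=cur(); y=-.022
p,R=leg(p,R,*tcp(lipO(tray(.10,0,.26),y,-.4),y,-.4),7)
E
```

```text
scoop O [ 0.7011 -0.0576  0.0643] ypr [-0.018 -0.382  0.002] tray x,y [0.0987 0.0024 0.0643]
floor n 2367 med -2.8380119231943935e-05
stone px [308.  77.] 1419 tray 0.131 -0.019 scoop [ 0.043 -0.021  0.02 ]
stone px [264. 114.] 4272 tray 0.102 0.014 scoop [0.013 0.012 0.021]
[ 0.15060268  0.15872038 -4.65906021]
7 x [0.4, 0.01, -0.76] [-0.01, 0.02, 0.0]
```

View pics/w6.png

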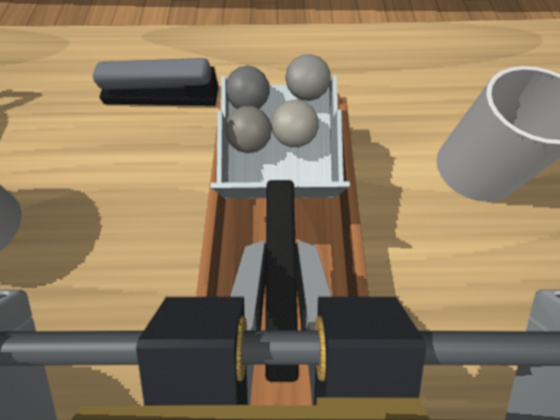

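All four stones are lifted on the pan, at (248,88), (308,77), (249,129) and (295,122). I'll raise over the tray with more tilt so they settle to the back.

```bash
python3 - <<'E'
from h import *
p,R,o=cur(); y=-.022
p,R=leg(p,R,*tcp(lipO(tray(.12,0,.2),y,-.55),y,-.55),10)
p,R=leg(p,R,*tcp(lipO(tray(.09,0,.28),y,-.55),y,-.55),6)
E
```

```text
10 x [0.18, 0.01, -0.27] [-0.0, 0.14, 0.0]
6 x [0.24, -0.01, -0.4] [-0.01, 0.0, 0.0]
```

{"name": "send_rows", "arguments": {
  "motion": [
    [[0.18, 0, -0.27], [0, 0.14, 0], -1],
    [[0.18, 0, -0.27], [0, 0.14, 0], -1],
    [[0.18, 0, -0.27], [0, 0.14, 0], -1],
    [[0.18, 0, -0.27], [0, 0.14, 0], -1],
    [[0.18, 0, -0.27], [0, 0.14, 0], -1],
    [[0.18, 0, -0.27], [0, 0.14, 0], -1],
    [[0.18, 0, -0.27], [0, 0.14, 0], -1],
    [[0.18, 0, -0.27], [0, 0.14, 0], -1],
    [[0.18, 0, -0.27], [0, 0.14, 0], -1],
    [[0.18, 0, -0.27], [0, 0.14, 0], -1],
    [[0, 0, 0], [0, 0, 0], -1]
  ]
}}

```text
time_s: 15.7
ee_pos: [0.5874, -0.0559, 0.1666]
eef_rot: [-3.139, -0.902, -0.019]
force: [-0.2, -0.3, -5.8]
grip_width: 0.0174
grip_force: 59.9
```

{"name": "send_rows", "arguments": {
  "motion": [
    [[0.24, 0, -0.4], [0, 0, 0], -1],
    [[0.24, 0, -0.4], [0, 0, 0], -1],
    [[0.24, 0, -0.4], [0, 0, 0], -1],
    [[0.24, 0, -0.4], [0, 0, 0], -1],
    [[0.24, 0, -0.4], [0, 0, 0], -1],
    [[0.24, 0, -0.4], [0, 0, 0], -1],
    [[0, 0, 0], [0, 0, 0], -1]
  ]
}}

```text
time_s: 16.4
ee_pos: [0.5582, -0.0554, 0.2456]
eef_rot: [-3.14, -0.902, -0.019]
force: [0.7, -0.1, -4.6]
grip_width: 0.0174
grip_force: 59.9
```

```bash
python3 - <<'E'
from h import *
stones(*wl("w7.png")); print(cur()[2]["force"],cur()[2]["qpos"].round(2))
p,R,o=cur()
C=np.array([.4882,.427,0]);yw=np.arctan2(C[1],C[0]); u=np.array([np.cos(yw),np.sin(yw),0])
# midway then over the pot
p,R=leg(p,R,*tcp(lipO(.66*np.array([np.cos(.36),np.sin(.36),0])+[0,0,.29],.36,-.5),.36,-.5),18);print(p)
p,R=leg(p,R,*tcp(lipO(C-.02*u+[0,0,.25],yw,-.4),yw,-.4),16);print(p)
E
```

```text
scoop O [ 0.6502 -0.0569  0.2539] ypr [-0.018 -0.551  0.002] tray x,y [0.0478 0.0018 0.2539]
floor n 1544 med 0.0005774375351462813
stone px [244. 123.] 993 tray 0.034 0.028 scoop [0.003 0.026 0.03 ]
stone px [280. 151.] 3576 tray 0.019 0.001 scoop [-0.017 -0.     0.027]
[ 0.71196471  0.31259296 -4.96778013] [-0.27 -0.15  2.13  0.62  0.34  0.82]
18 x [-0.01, -0.46, -0.06] [0.13, -0.02, -0.11]
[0.49168584 0.18428944 0.26046102]
16 x [-0.09, -0.38, -0.02] [0.14, -0.05, -0.13]
[0.36961932 0.32313401 0.23521461]
```

{"name": "send_rows", "arguments": {
  "motion": [
    [[-0.01, -0.46, -0.06], [0.13, -0.02, -0.11], -1],
    [[-0.01, -0.46, -0.06], [0.13, -0.02, -0.11], -1],
    [[-0.01, -0.46, -0.06], [0.13, -0.02, -0.11], -1],
    [[-0.01, -0.46, -0.06], [0.13, -0.02, -0.11], -1],
    [[-0.01, -0.46, -0.06], [0.13, -0.02, -0.11], -1],
    [[-0.01, -0.46, -0.06], [0.13, -0.02, -0.11], -1],
    [[-0.01, -0.46, -0.06], [0.13, -0.02, -0.11], -1],
    [[-0.01, -0.46, -0.06], [0.13, -0.02, -0.11], -1],
    [[-0.01, -0.46, -0.06], [0.13, -0.02, -0.11], -1],
    [[-0.01, -0.46, -0.06], [0.13, -0.02, -0.11], -1],
    [[-0.01, -0.46, -0.06], [0.13, -0.02, -0.11], -1],
    [[-0.01, -0.46, -0.06], [0.13, -0.02, -0.11], -1]
  ]
}}

```text
time_s: 17.65
ee_pos: [0.5231, 0.1084, 0.2548]
eef_rot: [3.138, -0.871, 0.232]
force: [0.7, -0.0, -4.9]
grip_width: 0.0176
grip_force: 59.9
```

{"name": "send_rows", "arguments": {
  "motion": [
    [[-0.01, -0.46, -0.06], [0.13, -0.02, -0.11], -1],
    [[-0.01, -0.46, -0.06], [0.13, -0.02, -0.11], -1],
    [[-0.01, -0.46, -0.06], [0.13, -0.02, -0.11], -1],
    [[-0.01, -0.46, -0.06], [0.13, -0.02, -0.11], -1],
    [[-0.01, -0.46, -0.06], [0.13, -0.02, -0.11], -1],
    [[-0.01, -0.46, -0.06], [0.13, -0.02, -0.11], -1],
    [[0, 0, 0], [0, 0, 0], -1]
  ]
}}

```text
time_s: 18.35
ee_pos: [0.4911, 0.1856, 0.2604]
eef_rot: [3.139, -0.856, 0.355]
force: [0.4, -0.1, -5.2]
grip_width: 0.0174
grip_force: 59.9
```

```bash
python3 - <<'E'
from h import *
stones(*wl("w8.png")); print(cur()[2]["force"],cur()[2]["qpos"].round(2))
p,R,o=cur();print(p)
C=np.array([.4882,.427,0]);yw=np.arctan2(C[1],C[0]); u=np.array([np.cos(yw),np.sin(yw),0])
p,R=leg(p,R,*tcp(lipO(C-.02*u+[0,0,.22],yw,-.35),yw,-.35),18);print(p)
E
```

```text
scoop O [0.5783 0.2169 0.2657] ypr [ 0.353 -0.506 -0.002] tray x,y [-0.0307  0.2738  0.2657]
floor n 1367 med -0.0003171465901689487
stone px [282. 150.] 3667 tray -0.056 0.263 scoop [-0.017 -0.001  0.026]
stone px [254. 130.] 1024 tray -0.055 0.286 scoop [-0.003  0.02   0.031]
stone px [335. 147.] 248 tray -0.037 0.228 scoop [-0.013 -0.04   0.023]
[ 0.63163384  0.09780561 -3.77289937] [ 0.25 -0.27  2.15  0.2   0.41  1.32]
[0.49144445 0.18499472 0.2603099 ]
18 x [-0.11, -0.34, 0.01] [0.12, -0.07, -0.12]
[0.36733108 0.32356863 0.21356258]
```

{"name": "send_rows", "arguments": {
  "motion": [
    [[-0.11, -0.34, 0.01], [0.12, -0.07, -0.12], -1],
    [[-0.11, -0.34, 0.01], [0.12, -0.07, -0.12], -1],
    [[-0.11, -0.34, 0.01], [0.12, -0.07, -0.12], -1],
    [[-0.11, -0.34, 0.01], [0.12, -0.07, -0.12], -1],
    [[-0.11, -0.34, 0.01], [0.12, -0.07, -0.12], -1],
    [[-0.11, -0.34, 0.01], [0.12, -0.07, -0.12], -1],
    [[-0.11, -0.34, 0.01], [0.12, -0.07, -0.12], -1],
    [[-0.11, -0.34, 0.01], [0.12, -0.07, -0.12], -1],
    [[-0.11, -0.34, 0.01], [0.12, -0.07, -0.12], -1],
    [[-0.11, -0.34, 0.01], [0.12, -0.07, -0.12], -1],
    [[-0.11, -0.34, 0.01], [0.12, -0.07, -0.12], -1],
    [[-0.11, -0.34, 0.01], [0.12, -0.07, -0.12], -1]
  ]
}}

```text
time_s: 19.6
ee_pos: [0.4147, 0.2829, 0.228]
eef_rot: [3.132, -0.753, 0.602]
force: [-0.2, -0.2, -5.2]
grip_width: 0.0174
grip_force: 59.9
```

{"name": "send_rows", "arguments": {
  "motion": [
    [[-0.11, -0.34, 0.01], [0.12, -0.07, -0.12], -1],
    [[-0.11, -0.34, 0.01], [0.12, -0.07, -0.12], -1],
    [[-0.11, -0.34, 0.01], [0.12, -0.07, -0.12], -1],
    [[-0.11, -0.34, 0.01], [0.12, -0.07, -0.12], -1],
    [[-0.11, -0.34, 0.01], [0.12, -0.07, -0.12], -1],
    [[-0.11, -0.34, 0.01], [0.12, -0.07, -0.12], -1],
    [[0, 0, 0], [0, 0, 0], -1]
  ]
}}

```text
time_s: 20.3
ee_pos: [0.367, 0.3236, 0.2132]
eef_rot: [-3.141, -0.702, 0.718]
force: [0.3, -0.7, -4.3]
grip_width: 0.0173
grip_force: 59.9
```

```bash
python3 - <<'E'
from h import *
P,I,S=wl("w9.png");stones(P,I,S); print(cur()[2]["force"],cur()[2]["qpos"].round(2))
# pot rim in wrist view
C=np.array([.4882,.427,0]);r=np.linalg.norm(P[...,:2]-C[:2],axis=-1)
k=(r<.08)&(r>.045)&(abs(P[...,2]-.105)<.005);q=P[k];print("rim pts",len(q))
if len(q)>20:
    A=np.c_[2*q[:,:2],np.ones(len(q))];s=np.linalg.lstsq(A,(q[:,:2]**2).sum(1),rcond=None)[0];print("rim fit",s[:2],np.sqrt(s[2]+s[0]**2+s[1]**2))
p,R,o=cur();yw=np.arctan2(C[1],C[0]); u=np.array([np.cos(yw),np.sin(yw),0])
for off,z,pi,n in ((.025,.125,0.,8),(.022,.118,.25,5),(.022,.112,.5,10),(.022,.108,.75,10),(.015,.108,1.0,8)):
    p,R=leg(p,R,*tcp(lipO(C-off*u+[0,0,z],yw,pi),yw,pi),n);print(p.round(3))
E
```

```text
scoop O [0.4369 0.384  0.2045] ypr [ 0.717 -0.353  0.   ] tray x,y [-0.176   0.4375  0.2045]
floor n 1395 med -0.0005861340625109954
stone px [283. 151.] 3634 tray -0.193 0.419 scoop [-0.017 -0.002  0.026]
stone px [335. 141.] 184 tray -0.161 0.396 scoop [-0.009 -0.041  0.022]
stone px [256. 131.] 1005 tray -0.199 0.441 scoop [-0.004  0.018  0.03 ]
[ 0.12174434 -0.30355338 -4.466127  ] [ 0.6  -0.26  2.18  0.15  0.52  1.35]
rim pts 0
8 x [-0.1, 0.01, 0.17] [0.0, -0.37, -0.0]
[0.37  0.322 0.166]
5 x [0.15, -0.01, -0.13] [-0.0, -0.41, -0.0]
[0.381 0.334 0.191]
10 x [0.07, 0.0, -0.07] [-0.0, -0.21, -0.0]
[0.397 0.348 0.211]
10 x [0.08, 0.0, -0.08] [-0.0, -0.21, -0.0]
[0.419 0.368 0.228]
8 x [0.11, 0.0, -0.13] [-0.0, -0.26, -0.0]
[0.448 0.393 0.242]
```

{"name": "send_rows", "arguments": {
  "motion": [
    [[-0.1, 0, 0.17], [0, -0.37, 0], -1],
    [[-0.1, 0, 0.17], [0, -0.37, 0], -1],
    [[-0.1, 0, 0.17], [0, -0.37, 0], -1],
    [[-0.1, 0, 0.17], [0, -0.37, 0], -1],
    [[-0.1, 0, 0.17], [0, -0.37, 0], -1],
    [[-0.1, 0, 0.17], [0, -0.37, 0], -1],
    [[-0.1, 0, 0.17], [0, -0.37, 0], -1],
    [[-0.1, 0, 0.17], [0, -0.37, 0], -1]
  ]
}}

```text
time_s: 21.15
ee_pos: [0.3688, 0.3235, 0.1664]
eef_rot: [-3.141, -0.347, 0.716]
force: [0.8, -0.1, -4.8]
grip_width: 0.017
grip_force: 59.9
```

{"name": "send_rows", "arguments": {
  "motion": [
    [[0.15, 0, -0.13], [0, -0.41, 0], -1],
    [[0.15, 0, -0.13], [0, -0.41, 0], -1],
    [[0.15, 0, -0.13], [0, -0.41, 0], -1],
    [[0.15, 0, -0.13], [0, -0.41, 0], -1],
    [[0.15, 0, -0.13], [0, -0.41, 0], -1],
    [[0, 0, 0], [0, 0, 0], -1]
  ]
}}

```text
time_s: 21.75
ee_pos: [0.3824, 0.3354, 0.1912]
eef_rot: [-3.141, -0.103, 0.716]
force: [0.3, 0.5, -4.1]
grip_width: 0.0171
grip_force: 59.9
```

```bash
python3 - <<'E'
from h import *
P,I,S=wl("w10.png");stones(P,I,S)
p,R,o=cur();print(o["force"],o["qpos"].round(2))
C=np.array([.4882,.427,0]);r=np.linalg.norm(P[...,:2]-C[:2],axis=-1)
k=(r<.085)&(r>.04)&(abs(P[...,2]-.105)<.006)&(S[...,0]>.06);q=P[k].copy();print("rim pts",len(q))
if len(q)>20:
    A=np.c_[2*q[:,:2],np.ones(len(q))];s=np.linalg.lstsq(A,(q[:,:2]**2).sum(1),rcond=None)[0];print("rim fit",s[:2],np.sqrt(s[2]+s[0]**2+s[1]**2))
yw=np.arctan2(C[1],C[0]); u=np.array([np.cos(yw),np.sin(yw),0])
for off,z,pi,n in ((.022,.112,.5,10),(.022,.108,.75,10),(.015,.108,1.0,8)):
    p,R=leg(p,R,*tcp(lipO(C-off*u+[0,0,z],yw,pi),yw,pi),n);print(p.round(3))
E
```

```text
scoop O [0.4355 0.3817 0.1312] ypr [0.716 0.247 0.   ] tray x,y [-0.1774  0.4351  0.1312]
floor n 2428 med 0.001247439170377723
stone px [293.  41.] 423 tray -0.113 0.48 scoop [ 0.077 -0.011  0.012]
stone px [273.  96.] 1153 tray -0.159 0.46 scoop [0.024 0.005 0.03 ]
stone px [308. 124.] 1325 tray -0.156 0.427 scoop [ 0.004 -0.021  0.025]
stone px [288. 163.] 1343 tray -0.187 0.418 scoop [-0.025 -0.006  0.025]
[-0.66136574 -0.78336668 -5.12168376] [0.64 0.13 1.71 0.01 1.2  1.5 ]
rim pts 1267
rim fit [0.48935036 0.4290738 ] 0.060125866894161446
10 x [0.07, 0.0, -0.07] [-0.0, -0.21, -0.0]
[0.398 0.349 0.211]
10 x [0.07, 0.0, -0.08] [-0.0, -0.21, -0.0]
[0.418 0.366 0.229]
8 x [0.12, 0.0, -0.13] [-0.0, -0.26, -0.0]
[0.448 0.393 0.242]
```

View pics/w10.png

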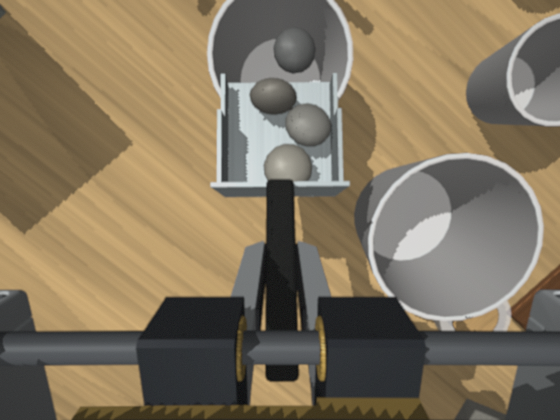

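One stone is already dropping into the pot at (294,48). Three more are sliding on the pan at (273,96), (308,124) and (288,165), and the pot lies right under the lip. Continuing to tip.

{"name": "send_rows", "arguments": {
  "motion": [
    [[0.07, 0, -0.07], [0, -0.21, 0], -1],
    [[0.07, 0, -0.07], [0, -0.21, 0], -1],
    [[0.07, 0, -0.07], [0, -0.21, 0], -1],
    [[0.07, 0, -0.07], [0, -0.21, 0], -1],
    [[0.07, 0, -0.07], [0, -0.21, 0], -1],
    [[0.07, 0, -0.07], [0, -0.21, 0], -1],
    [[0.07, 0, -0.07], [0, -0.21, 0], -1],
    [[0.07, 0, -0.07], [0, -0.21, 0], -1],
    [[0.07, 0, -0.07], [0, -0.21, 0], -1],
    [[0.07, 0, -0.07], [0, -0.21, 0], -1]
  ]
}}

```text
time_s: 22.8
ee_pos: [0.3972, 0.3485, 0.2114]
eef_rot: [-3.141, 0.149, 0.716]
force: [0.1, 0.7, -2.8]
grip_width: 0.017
grip_force: 59.9
```

{"name": "send_rows", "arguments": {
  "motion": [
    [[0.07, 0, -0.08], [0, -0.21, 0], -1],
    [[0.07, 0, -0.08], [0, -0.21, 0], -1],
    [[0.07, 0, -0.08], [0, -0.21, 0], -1],
    [[0.07, 0, -0.08], [0, -0.21, 0], -1],
    [[0.07, 0, -0.08], [0, -0.21, 0], -1],
    [[0.07, 0, -0.08], [0, -0.21, 0], -1],
    [[0.07, 0, -0.08], [0, -0.21, 0], -1],
    [[0.07, 0, -0.08], [0, -0.21, 0], -1],
    [[0.07, 0, -0.08], [0, -0.21, 0], -1],
    [[0.07, 0, -0.08], [0, -0.21, 0], -1],
    [[0, 0, 0], [0, 0, 0], -1],
    [[0, 0, 0], [0, 0, 0], -1]
  ]
}}

```text
time_s: 24.0
ee_pos: [0.4171, 0.3659, 0.2288]
eef_rot: [-3.141, 0.4, 0.717]
force: [-0.1, 0.1, -3.0]
grip_width: 0.0175
grip_force: 59.9
```

```bash
python3 - <<'E'
from h import *
P,I,S=wl("w11.png");stones(P,I,S);print(cur()[2]["force"])
hsv=cv2.cvtColor(I,cv2.COLOR_RGB2HSV)
d=P-[.4882,.427,0];m=(np.linalg.norm(d[...,:2],axis=-1)<.05)&(P[...,2]>.012)&(P[...,2]<.07)
print("in pot pts above floor",m.sum(),np.median(P[...,2][m]))
E
```

```text
scoop O [0.4424 0.388  0.1427] ypr [0.717 0.75  0.   ] tray x,y [-0.1706  0.4416  0.1427]
floor n 5220 med 0.0015497758662593065
[-0.87920432 -0.00857653 -3.03292216]
in pot pts above floor 4798 0.029926015190510823
```

```bash
python3 - <<'E'
from h import *
p,R,o=cur()
yw=.717
p,R=leg(p,R,*tcp([.43,.377,.23],yw,.1),10);print(p)
p,R=leg(p,R,*tcp([.56,0.05,.23],.09,0),20);print(p)
p,R=leg(p,R,*tcp([.503,-.364,.10],-.728,0),20);print(p)
E
```

```text
10 x [-0.23, 0.0, -0.14] [-0.0, 0.54, -0.0]
[0.3696203  0.32451092 0.27743219]
20 x [-0.03, 0.51, 0.01] [-0.08, 0.04, 0.25]
[0.47777526 0.04307314 0.26908093]
20 x [0.04, 0.59, 0.24] [-0.11, -0.0, 0.32]
[ 0.44333734 -0.30665036  0.14197887]
```

{"name": "send_rows", "arguments": {
  "motion": [
    [[-0.23, 0, -0.14], [0, 0.54, 0], -1],
    [[-0.23, 0, -0.14], [0, 0.54, 0], -1],
    [[-0.23, 0, -0.14], [0, 0.54, 0], -1],
    [[-0.23, 0, -0.14], [0, 0.54, 0], -1],
    [[-0.23, 0, -0.14], [0, 0.54, 0], -1],
    [[-0.23, 0, -0.14], [0, 0.54, 0], -1],
    [[-0.23, 0, -0.14], [0, 0.54, 0], -1],
    [[-0.23, 0, -0.14], [0, 0.54, 0], -1],
    [[-0.23, 0, -0.14], [0, 0.54, 0], -1],
    [[-0.23, 0, -0.14], [0, 0.54, 0], -1]
  ]
}}

```text
time_s: 25.05
ee_pos: [0.3691, 0.3242, 0.2781]
eef_rot: [-3.141, -0.25, 0.716]
force: [1.1, 0.4, -3.4]
grip_width: 0.0172
grip_force: 59.9
```

{"name": "send_rows", "arguments": {
  "motion": [
    [[-0.03, 0.51, 0.01], [-0.08, 0.04, 0.25], -1],
    [[-0.03, 0.51, 0.01], [-0.08, 0.04, 0.25], -1],
    [[-0.03, 0.51, 0.01], [-0.08, 0.04, 0.25], -1],
    [[-0.03, 0.51, 0.01], [-0.08, 0.04, 0.25], -1],
    [[-0.03, 0.51, 0.01], [-0.08, 0.04, 0.25], -1],
    [[-0.03, 0.51, 0.01], [-0.08, 0.04, 0.25], -1],
    [[-0.03, 0.51, 0.01], [-0.08, 0.04, 0.25], -1],
    [[-0.03, 0.51, 0.01], [-0.08, 0.04, 0.25], -1],
    [[-0.03, 0.51, 0.01], [-0.08, 0.04, 0.25], -1],
    [[-0.03, 0.51, 0.01], [-0.08, 0.04, 0.25], -1]
  ]
}}

```text
time_s: 26.05
ee_pos: [0.4457, 0.1917, 0.2734]
eef_rot: [3.129, -0.297, 0.404]
force: [0.1, -0.2, -2.7]
grip_width: 0.0173
grip_force: 59.9
```

{"name": "send_rows", "arguments": {
  "motion": [
    [[-0.03, 0.51, 0.01], [-0.08, 0.04, 0.25], -1],
    [[-0.03, 0.51, 0.01], [-0.08, 0.04, 0.25], -1],
    [[-0.03, 0.51, 0.01], [-0.08, 0.04, 0.25], -1],
    [[-0.03, 0.51, 0.01], [-0.08, 0.04, 0.25], -1],
    [[-0.03, 0.51, 0.01], [-0.08, 0.04, 0.25], -1],
    [[-0.03, 0.51, 0.01], [-0.08, 0.04, 0.25], -1],
    [[-0.03, 0.51, 0.01], [-0.08, 0.04, 0.25], -1],
    [[-0.03, 0.51, 0.01], [-0.08, 0.04, 0.25], -1],
    [[-0.03, 0.51, 0.01], [-0.08, 0.04, 0.25], -1],
    [[-0.03, 0.51, 0.01], [-0.08, 0.04, 0.25], -1],
    [[0, 0, 0], [0, 0, 0], -1]
  ]
}}

```text
time_s: 27.15
ee_pos: [0.4774, 0.0422, 0.2695]
eef_rot: [3.133, -0.349, 0.088]
force: [-0.3, -0.1, -3.2]
grip_width: 0.0176
grip_force: 59.9
```

```bash
python3 - <<'E'
from h import *
c=camera("top");P=pts(c);hsv=cv2.cvtColor(c["pixels"],cv2.COLOR_RGB2HSV)
r=np.linalg.norm(P[...,:2]-[.4882,.427],axis=-1)
k=(r<.085)&(abs(P[...,2]-.105)<.01);hull=cv2.convexHull(P[k][:,:2].astype(np.float32))[:,0].astype(float)
A=np.c_[2*hull,np.ones(len(hull))];s=np.linalg.lstsq(A,(hull**2).sum(1),rcond=None)[0];print("rim",s[:2],np.sqrt(s[2]+(s[:2]**2).sum()))
m=(r<.055)&(P[...,2]<.08);print("pot interior z hist",np.histogram(P[m][:,2],[-.02,.0,.014,.024,.034,.05,.08]))
cs=camera("scene");Q=pts(cs);hs=cv2.cvtColor(cs["pixels"],cv2.COLOR_RGB2HSV)
d=Q-tray(0,0,0)
for n,(PP,hh) in {"top":(P,hsv),"scene":(Q,hs)}.items():
    d=PP-tray(0,0,0);g=(hh[...,1]<90)&(d[...,0]>-.12)&(d[...,0]<.16)&(abs(d[...,1])<.05)&(d[...,2]>.012)&(d[...,2]<.06);print("grey in tray",n,g.sum())
p,R,o=cur()
p,R=leg(p,R,*tcp([.503,-.364,.10],-.728,0),20);print(p)
save(c,"top1.png");save(cs,"scene1.png")
E
```

```text
rim [0.48790262 0.4271438 ] 0.06366878170882392
pot interior z hist (array([ 38, 162,  91, 161, 153,  85]), array([-0.02 ,  0.   ,  0.014,  0.024,  0.034,  0.05 ,  0.08 ]))
grey in tray top 0
grey in tray scene 0
20 x [0.04, 0.59, 0.24] [-0.11, -0.0, 0.32]
[ 0.44304717 -0.30654092  0.14287385]
```

The pot hasn't moved, it holds stones, and the tray is empty. Taking the scoop back to the mat.

{"name": "send_rows", "arguments": {
  "motion": [
    [[0.04, 0.59, 0.24], [-0.11, 0, 0.32], -1],
    [[0.04, 0.59, 0.24], [-0.11, 0, 0.32], -1],
    [[0.04, 0.59, 0.24], [-0.11, 0, 0.32], -1],
    [[0.04, 0.59, 0.24], [-0.11, 0, 0.32], -1],
    [[0.04, 0.59, 0.24], [-0.11, 0, 0.32], -1],
    [[0.04, 0.59, 0.24], [-0.11, 0, 0.32], -1],
    [[0.04, 0.59, 0.24], [-0.11, 0, 0.32], -1],
    [[0.04, 0.59, 0.24], [-0.11, 0, 0.32], -1],
    [[0.04, 0.59, 0.24], [-0.11, 0, 0.32], -1],
    [[0.04, 0.59, 0.24], [-0.11, 0, 0.32], -1]
  ]
}}

```text
time_s: 28.25
ee_pos: [0.4966, -0.1354, 0.2066]
eef_rot: [3.141, -0.35, -0.319]
force: [-0.2, -0.7, -3.5]
grip_width: 0.0175
grip_force: 59.9
```

{"name": "send_rows", "arguments": {
  "motion": [
    [[0.04, 0.59, 0.24], [-0.11, 0, 0.32], -1],
    [[0.04, 0.59, 0.24], [-0.11, 0, 0.32], -1],
    [[0.04, 0.59, 0.24], [-0.11, 0, 0.32], -1],
    [[0.04, 0.59, 0.24], [-0.11, 0, 0.32], -1],
    [[0.04, 0.59, 0.24], [-0.11, 0, 0.32], -1],
    [[0.04, 0.59, 0.24], [-0.11, 0, 0.32], -1],
    [[0.04, 0.59, 0.24], [-0.11, 0, 0.32], -1],
    [[0.04, 0.59, 0.24], [-0.11, 0, 0.32], -1],
    [[0.04, 0.59, 0.24], [-0.11, 0, 0.32], -1],
    [[0.04, 0.59, 0.24], [-0.11, 0, 0.32], -1],
    [[0, 0, 0], [0, 0, 0], -1],
    [[0, 0, 0], [0, 0, 0], -1]
  ]
}}

```text
time_s: 29.45
ee_pos: [0.4436, -0.3061, 0.1429]
eef_rot: [-3.135, -0.348, -0.726]
force: [-0.3, -0.1, -2.9]
grip_width: 0.0175
grip_force: 59.9
```

```bash
python3 - <<'E'
from h import *
P,I,S=wl("w12.png")
k=(abs(S[...,0])<.035)&(abs(S[...,1])<.035)&(abs(S[...,2])<.015)
A=np.c_[S[k][:,0],S[k][:,1],np.ones(k.sum())];print(np.linalg.lstsq(A,S[k][:,2],rcond=None)[0],k.sum())
k=(abs(S[...,1])<.05)&(S[...,0]>.02)&(S[...,0]<.07)&(abs(S[...,2])<.012);print("lip x",np.percentile(S[k][:,0],[98,99.5]))
p,R,o=cur()
p,R=leg(p,R,*tcp([.503,-.364,.012],-.728,0),8);print(p)
p,R=leg(p,R,*tcp([.503,-.364,.004],-.728,0),4);print(p)
E
```

```text
scoop O [ 0.5065 -0.361   0.1029] ypr [-0.724  0.001  0.007] tray x,y [-0.0886 -0.3056  0.1029]
[-0.00710648  0.00178509  0.00068253] 7010
lip x [0.04809226 0.04865992]
8 x [-0.13, 0.02, 0.36] [-0.01, 0.0, 0.0]
[ 0.44092248 -0.30952107  0.0512535 ]
4 x [-0.03, -0.01, 0.05] [0.0, 0.0, 0.0]
[ 0.44071264 -0.30775162  0.04438145]
```

{"name": "send_rows", "arguments": {
  "motion": [
    [[-0.13, 0.02, 0.36], [-0.01, 0, 0], -1],
    [[-0.13, 0.02, 0.36], [-0.01, 0, 0], -1],
    [[-0.13, 0.02, 0.36], [-0.01, 0, 0], -1],
    [[-0.13, 0.02, 0.36], [-0.01, 0, 0], -1],
    [[-0.13, 0.02, 0.36], [-0.01, 0, 0], -1],
    [[-0.13, 0.02, 0.36], [-0.01, 0, 0], -1],
    [[-0.13, 0.02, 0.36], [-0.01, 0, 0], -1],
    [[-0.13, 0.02, 0.36], [-0.01, 0, 0], -1],
    [[0, 0, 0], [0, 0, 0], -1]
  ]
}}

```text
time_s: 30.4
ee_pos: [0.4396, -0.3097, 0.0491]
eef_rot: [3.139, -0.346, -0.728]
force: [-0.7, 0.3, -3.3]
grip_width: 0.0171
grip_force: 59.9
```

{"name": "send_rows", "arguments": {
  "motion": [
    [[-0.03, 0, 0.05], [0, 0, 0], -1],
    [[-0.03, 0, 0.05], [0, 0, 0], -1],
    [[-0.03, 0, 0.05], [0, 0, 0], -1],
    [[-0.02, 0, 0.03], [0, 0, 0], -1],
    [[0, 0, 0], [0, 0, 0], -1]
  ]
}}

```text
time_s: 30.9
ee_pos: [0.4394, -0.3094, 0.0448]
eef_rot: [3.139, -0.349, -0.727]
force: [0.2, -0.1, -3.3]
grip_width: 0.0177
grip_force: 59.9
```

{"name": "send_rows", "arguments": {
  "motion": [
    [[-0.01, 0, 0.03], [0, 0, 0], -1],
    [[0, 0, 0], [0, 0, 0], -1]
  ]
}}

```text
time_s: 31.1
ee_pos: [0.4395, -0.3095, 0.0439]
eef_rot: [3.139, -0.349, -0.727]
force: [-0.0, -1.1, -0.4]
grip_width: 0.0176
grip_force: 59.9
```

{"name": "send_rows", "arguments": {
  "motion": [
    [[-0.005, 0, 0.02], [0, 0, 0], -1],
    [[0, 0, 0], [0, 0, 0], -1],
    [[0, 0, 0], [0, 0, 0], -1]
  ]
}}

```text
time_s: 31.4
ee_pos: [0.4397, -0.3096, 0.0435]
eef_rot: [3.139, -0.349, -0.727]
force: [-1.5, 1.3, 3.5]
grip_width: 0.0173
grip_force: 59.9
```

Contact. Releasing and retreating along the tool axis.

{"name": "send_rows", "arguments": {
  "motion": [
    [[0, 0, 0], [0, 0, 0], 1],
    [[0, 0, 0], [0, 0, 0], 1],
    [[0, 0, 0], [0, 0, 0], 1],
    [[0, 0, 0], [0, 0, 0], 1],
    [[0, 0, 0], [0, 0, 0], 1],
    [[0, 0, 0], [0, 0, 0], 1],
    [[0, 0, 0], [0, 0, 0], 1],
    [[0, 0, 0], [0, 0, 0], 1]
  ]
}}

```text
time_s: 32.2
ee_pos: [0.4395, -0.3094, 0.0432]
eef_rot: [3.139, -0.348, -0.727]
force: [0.4, -0.7, 0.7]
grip_width: 0.0779
grip_force: 0.0
```

{"name": "send_rows", "arguments": {
  "motion": [
    [[0, 0, -0.3], [0, 0, 0], 1],
    [[0, 0, -0.5], [0, 0, 0], 1],
    [[0, 0, -0.7], [0, 0, 0], 1],
    [[0, 0, -0.7], [0, 0, 0], 1],
    [[0, 0, -0.7], [0, 0, 0], 1],
    [[0, 0, -0.7], [0, 0, 0], 1],
    [[0, 0, -0.7], [0, 0, 0], 1],
    [[0, 0, 0], [0, 0, 0], 1],
    [[0, 0, 0], [0, 0, 0], 1]
  ]
}}

```text
time_s: 33.1
ee_pos: [0.4068, -0.2798, 0.1646]
eef_rot: [3.139, -0.349, -0.727]
force: [0.4, 0.0, 0.3]
grip_width: 0.0939
grip_force: 0.0
```

```bash
python3 - <<'E'
from h import *
c=camera("wrist");P=pts(c);hsv=cv2.cvtColor(c["pixels"],cv2.COLOR_RGB2HSV)
X=np.array([np.cos(-.727),np.sin(-.727)]);Y=np.array([-X[1],X[0]]);O=np.array([.503,-.364])
d=P[...,:2]-O;sx=d@X;sy=d@Y
k=(abs(sx)<.035)&(abs(sy)<.035)&(P[...,2]<.02);A=np.c_[sx[k],sy[k],np.ones(k.sum())]
print("pan plane",np.linalg.lstsq(A,P[...,2][k],rcond=None)[0],k.sum())
h=(hsv[...,2]<60)&(P[...,2]>.05)&(P[...,2]<.11)&(sx<-.06)&(sx>-.15)&(abs(sy)<.03);print("handle y",np.percentile(sy[h],[3,97]))
m=(hsv[...,1]<70)&(abs(sx)<.07)&(abs(sy)<.06)&(P[...,2]<.012)&(P[...,2]>.002);print("pan x",np.percentile(sx[m],[1,99]),"y",np.percentile(sy[m],[1,99]))
t=camera("top");Q=pts(t);r=np.linalg.norm(Q[...,:2]-[.4882,.427],axis=-1);q=Q[(r<.055)&(Q[...,2]<.105)]
print(np.histogram(q[:,2],[-.02,.014,.024,.034,.05,.08,.105])); print(cur()[2]["grip_width"],cur()[2]["force"])
E
```

```text
pan plane [ 6.17307801e-05 -7.31281876e-04  5.09799393e-03] 3000
handle y [-0.00918839  0.00570959]
pan x [-0.04683724  0.04921018] y [-0.05077481  0.04768933]
(array([205,  95, 161, 167,  88,   9]), array([-0.02 ,  0.014,  0.024,  0.034,  0.05 ,  0.08 ,  0.105]))
0.09373882024083283 [-0.42169054  0.24433948 -0.60455322]
```

```bash
python3 - <<'E'
from h import *
for n in ("top","scene"):
    P0=np.load(n+"P.npy");P=pts(camera(n))
    d=(P[...,2]-P0[...,2]);m=((d>.012)&(d<.2)&(P[...,0]>.3)&(P[...,2]<.2)&(P[...,2]>.008)).astype(np.uint8)
    k,l,st,ce=cv2.connectedComponentsWithStats(m)
    for i in range(1,k):
        if st[i,4]>15: print(n,st[i,4],P[l==i].mean(0).round(3),np.ptp(P[l==i],axis=0).round(3))
E
```

```text
top 168 [0.493 0.441 0.035] [0.082 0.064 0.042]
top 57 [0.471 0.409 0.031] [0.041 0.047 0.1  ]
scene 26 [ 0.368 -0.31   0.193] [0.019 0.018 0.015]
scene 60 [0.471 0.414 0.029] [0.029 0.031 0.012]
scene 77 [0.475 0.452 0.031] [0.039 0.031 0.035]
```

The only new material anywhere is inside the middle pot, about four stones' worth. Handing in.

```bash
python3 -c "
from station import *
print(hand_in())"
```

```text
the job is handed in; nothing more can be done
None
```

I tipped the stones into the middle-sized pot, laid the scoop flat on its mat and released it, and handed the job in at about 33 s. The last camera check showed about four stones' worth of material in the pot and none elsewhere, and the earlier tray check was empty, but I did not count stones one by one and no verdict came back.

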